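# Upend the rinsed tint bottle onto its sprung drying post

## Robot

A 6-joint arm with a two-finger parallel gripper is mounted at the origin on a cart in front of the work surface, level with it; the furniture and walls round the work are solid. World frame = base frame: x ahead of the robot, y to its left, z up, the work surface at z = 0. Lengths are in m, angles in rad, forces in N, time in s.
With the tool pointing down it reaches from about 0.375 to 0.9 m from the base axis. Payload 3.1 kg.
Tool frame: the origin (TCP) lies midway between the tips of the shut fingers; the grasp point (between the pads) lies 19 mm behind it; z points along the fingers, y is the line along which they close (so a half turn about z gives the same grasp; the last joint's range is limited). The gripper opens to 87 mm and grips with 3 to 60 N. Pads are 19 mm wide; open, the fingers measure 117 mm over their backs; the gripper's body (75 mm by 190 mm) begins 51 mm behind the grasp point.
Start: joints at [1.054, 0.527, 1.433, -0, 1.181, -0.178], TCP at [0.208, 0.589, 0.223] pointing down, gripper open.
Joint ranges: [-3.08, 3.08], [-0.75, 2.2], [0.22, 2.44], [-1.43, 4.57], [0, 2.65], [-2.85, 2.85]. Speed limits (rad/s): [2.79, 2.79, 3.14, 3.14, 3.14, 3.14].

## Interface

Orientations are given as a unit quaternion [x, y, z, w].
In Python, from rig import robot gives the robot as it stands.
- The arm moves only by the shell command python3 -m jog 'ROWS' [FORCE]. ROWS is a JSON object of lists of equal length, an entry for each row: "dp": the shift along the tool's x, y, z in mm, a list of three; "delta_rot": the turn, a rotation vector about the tool's x, y, z in rad, a list of three; "gripper": the opening, from -1 (shut) to 1 (fully open). A call has 1 to 12 rows; each row is the pose to reach, as a shift and turn from the pose commanded when the call began, along the tool's axes at that moment; what a row does not reach only later rows make up. A row lasts 1/10 s, in which the tool goes at most 50 mm and 8.59 degrees, less where a joint would pass 70% of its speed; a pose out of reach is approached as far as the arm can. A call with a gripper value outside its range is refused whole. The fingers move at their own pace and stop on an object; FORCE is the grip in N (left out, the last holds). Time passes only in rows, so rows that repeat a pose let the fingers close. It gives the time, the measured TCP pose, the force, the opening and the grip force at its end, in the units of the state.
- robot.get_obs(): the state, without advancing time (a new reading comes with each control period).
- robot.camera(name): name is "scene" or "top" or "wrist"; returns the picture (400x640x3 uint8, red, green, blue); there is no depth.
- robot.camera_model(name): a dict with "fx", "fy", "cx", "cy" (pixels), "k1" (the pictures are not rectified: a ray, as slopes to the right and down, at radius r is drawn at 1 + k1 r^2 times it, then the intrinsics apply), "xyz" and "orientation" of the camera in the world; the wrist camera has in their place "T_tool_cam" (4x4, takes a point from camera to tool coordinates, whose origin is the TCP and whose axes are the flange's). Camera axes: x right, y down, z forward; pixel columns grow to the right and rows downward; lengths in m; the calibration is good to about 2 mm. A picture is of the moment at which its call begins: read the wrist's pose just before it. camera_model takes no time and is no camera call.
- robot.hand_in(): hands the job in; it is judged then, once.
Trained networks look in the newest picture that a camera, given by its name, has taken for a name from the list of things; names that differ only in an ending like _2 or _b are one class to them, and where a whole thing is asked for, a point or a joint stands for the part that bears it (a point fixed in the world has none). Each returns a list of dicts, best first, with "score" (0 to 1); they miss things now and then, are a little off and sometimes report something else, mostly with a low value. They report only what shows in the picture. A call takes as long as a camera call.
- robot.search_frame(name, camera): "rect" ([left, top, right, bottom] in pixels, round what is visible of it).
The state is a dict: "time": time; "q": joint angles; "joint_velocities": joint speeds; "joint_torque": joint torques, N m; "position": TCP position; "tool_rot": TCP orientation; "ft_force": force on the tool from outside, world axes, zero at the start; "moment": the same for the moment, N m; "grip_width": finger opening in m; "grip_force": force on a finger pad.
Only numpy, scipy, OpenCV 4.12 (cv2) and the standard library are available. Lean on these libraries where they do the work, as an engineer would, in place of code of your own. Each camera call takes 0.05 s, during which the arm holds its last target. There are 200 camera calls.

## Task

The square white tint bottle has been rinsed: turn it upside down onto the slim drying post with the three leaf springs (not the thick plain post) and push it fully home, so that the springs have snapped in behind its neck and its lip sits flat on the rubber collar, then let go of it. Its neck is a stiff push past the springs, but stop pushing when it is home: forcing it on the collar would damage it. Leave everything else on the worktop where it is.

Things in the scene. Friction and masses are not known exactly. Their poses are not given: they have to be found in the camera images.
- tint_bottle: Empty white plastic bottle, 110 mm high, 110 g: square body 50 x 50 mm with rounded edges up to 74 mm, sloping shoulder, round open neck (38 mm outside, bore 30 mm) from 86 to 110 mm; inside 106 mm deep. Origin: centre of its base; z runs from base to mouth (up at the start), x and y square to its flat sides. Laid on a side it does not roll; its axis is then 25 mm up.
- bottle_lip (a point): Centre of the bottle's open mouth, 110 mm from the base centre; axes as the bottle's. A hand tilted 45 degrees and gripping two flat sides clears the neck if it grips about 60 mm from the base, and clears the base, coming from the base's side, if it grips about 35 mm from it.
- sprung_stand: Fixed steel drying stand: round foot 92 mm across, rim 15 mm high; a black rubber collar 45 mm across, top 30 mm above the worktop; on it an upright slim post 25 mm in diameter with three bowed steel leaf springs that bulge to 34 mm across, crowns 30 mm above the collar, each giving way 4 mm inwards. Origin: centre of the foot's underside, z up.
- collar: The black rubber collar round the foot of the slim post, part of the sprung stand, 45 mm across; origin as the stand's (worktop height). Never press the bottle on it with more than 45 N.
- post_collar (a point): Centre of the rubber collar's top on the sprung stand, where the bottle's lip must sit, 30 mm above the worktop. The bottle's neck meets the leaf springs with the lip about 36 mm above this point, stops there unless pushed (about 10 N), and the leaves snap out behind the neck in the last millimetres before the lip reaches the collar.
- post_tip (a point): Top of the slim post, 82 mm above the collar, 112 mm above the worktop; its last 12 mm taper from 25 to 15 mm in diameter.
- wide_stand: A second fixed steel stand with the same foot and a thick plain post, 43 mm in diameter, 85 mm high, without springs or collar: for beakers, too thick for the bottle's neck. Origin: centre of the foot's underside, z up.
- spray: Lens spray bottle, round, 42 mm across, 140 mm high, standing; origin at the centre of its underside. Leave alone.
- job_tray: Yellow plastic job tray, 151 x 190 x 30 mm, that stays put, with two lens blanks in it; origin at the centre of its underside. Leave alone.
- bench_pliers: Chrome pliers lying flat, 43 x 150 x 11 mm (long along their y); origin at the centre of the underside. Leave alone.
- bench_screwdriver: Small screwdriver with blue cap lying flat, 109 mm long along its y; origin at the centre of the underside. Leave alone.
- pads: Roll of blocking pads, 62 mm across, 26 mm high; origin at the centre of the underside. Leave alone.
- oiler: Blue oil dropper, 41 mm across the foot, 66 mm high; origin at the centre of the underside. Leave alone.
- punch: Navy pen-shaped centre punch lying flat, 133 mm long along its y, 13 mm thick; origin at the centre of the underside. Leave alone.
- folded_spectacles: Folded metal spectacles lying flat, 39 x 122 x 9 mm (long along y); origin at the centre of the underside. Leave alone.

How it is judged:
By the outcome, as a careful person would: the job done as asked, in the order asked, and still so for the second after the job is handed in, with the robot touching nothing.
It also fails if it takes over 64 s, if anything falls off the work surface, if the arm or the gripper's body presses on something with over 40 N, if the wrist force passes 120 N, or if a joint passes its speed limit or range.

## Working session

There is one attempt and no reset: what is moved stays moved. The work goes in short steps, Python scripts to look and compute and a shell command to move; the robot and the scene stay as the last step left them, time stands still between calls to the robot, and variables do not carry over. Pictures are saved under pics/ and viewed, at most 10 in all, crops included, and the job is handed in when it is done.

```bash
mkdir -p pics; ls
python3 - <<'E'
from rig import robot
import cv2,json
o=robot.get_obs();print(o)
for c in["scene","top"]:
    im=robot.camera(c);cv2.imwrite(f"pics/{c}0.png",im[:,:,::-1])
    print(c,robot.camera_model(c))
    for n in["tint_bottle","sprung_stand","wide_stand","collar","spray"]:
        print(n,[(d["rect"],round(d["score"],2)) for d in robot.search_frame(n,c)][:3])
print(robot.camera_model("wrist"))
a=cv2.imread("pics/scene0.png");b=cv2.imread("pics/top0.png")
E
```

```text
pics
{'time': 0.0, 'q': array([ 1.05348760e+00,  5.28454059e-01,  1.43390078e+00,  1.20778936e-05,
        1.18140453e+00, -1.78498223e-01]), 'joint_velocities': array([9.95521052e-04, 1.64271033e-03, 3.69381534e-05, 1.71835421e-03,
       7.50000195e-04, 9.29885957e-04]), 'joint_torque': array([-4.79412174e-04, -4.40037131e+01, -1.76589310e+01,  6.31160033e-02,
        5.82033035e-02, -1.55275807e-04]), 'position': array([0.20732733, 0.58883203, 0.22157957]), 'tool_rot': array([ 1.68598312e-01,  9.85684247e-01, -1.01654588e-03, -3.74595138e-04]), 'ft_force': array([0.80151552, 0.15032238, 0.39977431]), 'moment': array([-0.03297284,  0.0163756 ,  0.03534585]), 'grip_force': 0.0, 'grip_width': 0.08709401951559126}
scene {'fx': 361.1330303611743, 'fy': 361.1330303611743, 'cx': 321.14724144752637, 'cy': 199.5394259355637, 'k1': -0.0356413570075142, 'xyz': array([ 0.19299739, -0.69476262,  0.78721599]), 'orientation': array([ 0.88750771, -0.19489307,  0.0798541 , -0.40984154])}
tint_bottle [([332.6, 259.8, 355.7, 299.7], 0.78)]
sprung_stand [([319.2, 185.4, 348.5, 224.0], 0.58)]
wide_sta
[... 467 characters left out ...]
402.2, 235.8], 0.82)]
sprung_stand [([278.8, 176.9, 309.0, 206.4], 0.97)]
wide_stand [([228.9, 208.6, 259.4, 240.9], 0.88)]
collar [([421.7, 165.2, 449.0, 181.0], 0.69)]
spray [([419.9, 162.9, 450.0, 183.3], 0.9)]
{'fx': 294.3915541854799, 'fy': 294.3915541854799, 'cx': 317.2365646648896, 'cy': 200.48714902771968, 'k1': -0.024593356399224074, 'T_tool_cam': array([[ 1.34903229e-05, -9.69520123e-01, -2.45011695e-01,
         6.65882931e-02],
       [ 9.99999771e-01,  1.78934841e-04, -6.52991727e-04,
         1.14092915e-03],
       [ 6.76929749e-04, -2.45011630e-01,  9.69519903e-01,
        -1.61589896e-01],
       [ 0.00000000e+00,  0.00000000e+00,  0.00000000e+00,
         1.00000000e+00]])}
```

View pics/top0.png

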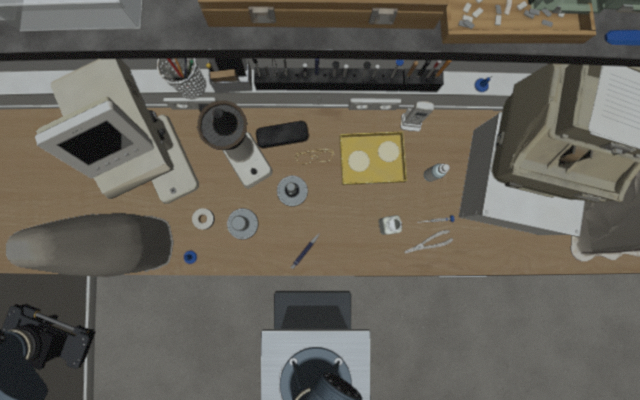

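View pics/scene0.png

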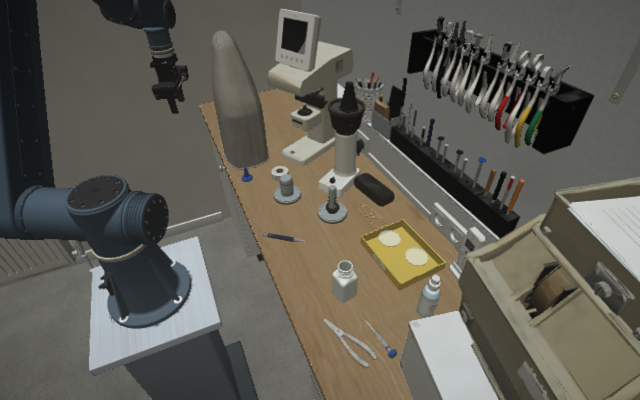

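The top view shows the upright bottle at about (390,225), the sprung stand at (292,190) and the wide stand at (242,224). In the scene view the bottle is at (344,280) and the slim post at (332,200). The spray, tray, pliers and screwdriver lie around the bottle.

```bash
cat > h.py <<'E'
from rig import robot
import numpy as np, cv2
from scipy.spatial.transform import Rotation as R
def cam(name,o=None):
    m=robot.camera_model(name)
    if name=="wrist":
        o=o or robot.get_obs(); Rt=R.from_quat(o["tool_rot"]).as_matrix(); T=m["T_tool_cam"]
        return m,Rt@T[:3,:3],Rt@T[:3,3]+o["position"]
    return m,R.from_quat(m["orientation"]).as_matrix(),m["xyz"]
def project(c,P):
    m,Rc,t=c; p=(np.atleast_2d(P)-t)@Rc; s=p[:,:2]/p[:,2:]; f=1+m["k1"]*(s**2).sum(1,keepdims=True)
    return s*f*[m["fx"],m["fy"]]+[m["cx"],m["cy"]]
def ray(c,u):
    m,Rc,t=c; d=(np.atleast_2d(u)-[m["cx"],m["cy"]])/[m["fx"],m["fy"]]; s=d.copy()
    for _ in range(9): s=d/(1+m["k1"]*(s**2).sum(1,keepdims=True))
    return np.c_[s,np.ones(len(s))]@Rc.T,t
def onz(c,u,z):
    d,t=ray(c,u); return t+d*((z-t[2])/d[:,2:])
E
python3 - <<'E'
from h import *
t=cam("top");s=cam("scene")
np.set_printoptions(precision=3,suppress=True)
print("bottle top",onz(t,[(389.7,225.8),(396,222)],0.08),"scene",onz(s,[(344,280)],0.055))
print("foot",onz(t,[(293.5,191.5)],0.015),onz(s,[(333,212)],0.012))
print("wide",onz(t,[(243,225)],0.015))
print("spray etc base",onz(t,[(434,175),(420,220),(456,217),(405,250),(452,240),(430,243),(342,184),(403,184),(293,264),(318,236)],0.01))
for n,c,r in[("top",'pics/top0.png',(365,205,415,250)),("st",'pics/top0.png',(270,165,320,215)),("sc",'pics/scene0.png',(320,250,370,300)),("sst",'pics/scene0.png',(310,170,360,220))]:
    im=cv2.imread(c)[r[1]:r[3],r[0]:r[2]];cv2.imwrite(f"/tmp/{n}.png",cv2.resize(im,(300,300),interpolation=3))
cv2.imwrite("pics/crop.png",np.vstack([np.hstack([cv2.imread("/tmp/top.png"),cv2.imread("/tmp/st.png")]),np.hstack([cv2.imread("/tmp/sc.png"),cv2.imread("/tmp/sst.png")])]))
E
```

```text
bottle top [[ 0.455 -0.205  0.08 ]
 [ 0.466 -0.223  0.08 ]] scene [[ 0.457 -0.215  0.055]]
foot [[0.558 0.067 0.015]] [[0.561 0.063 0.012]]
wide [[0.458 0.215 0.015]]
spray etc base [[ 0.611 -0.357  0.01 ]
 [ 0.474 -0.311  0.01 ]
 [ 0.483 -0.421  0.01 ]
 [ 0.385 -0.264  0.01 ]
 [ 0.415 -0.407  0.01 ]
 [ 0.406 -0.34   0.01 ]
 [ 0.582 -0.078  0.01 ]
 [ 0.583 -0.262  0.01 ]
 [ 0.344  0.067  0.01 ]
 [ 0.427 -0.006  0.01 ]]
```

```bash
python3 -m jog '{"dp":[[0,-50,0],[0,-100,0],[0,-150,0],[0,-200,0]],"delta_rot":[[0,0.15,0],[0,0.3,0],[0,0.45,0],[0,0.6,0]],"gripper":[1,1,1,1]}'; python3 -c "
from h import *
o=robot.get_obs();print(o['q'],o['position'],o['tool_rot'])"
```

```text
time: 1.0
position: [0.141, 0.4001, 0.2236]
tool_rot: [0.16, 0.941, 0.052, -0.292]
ft_force: [1.5, -1.4, -1.6]
grip_width: 0.0869
grip_force: 0.0
[ 0.59814778  0.38863905  1.89795597  0.5000917   1.2773087  -0.88727386] [0.14099729 0.40006443 0.2236065 ] [ 0.15996     0.94141258  0.05221884 -0.29228126]
```

View pics/crop.png

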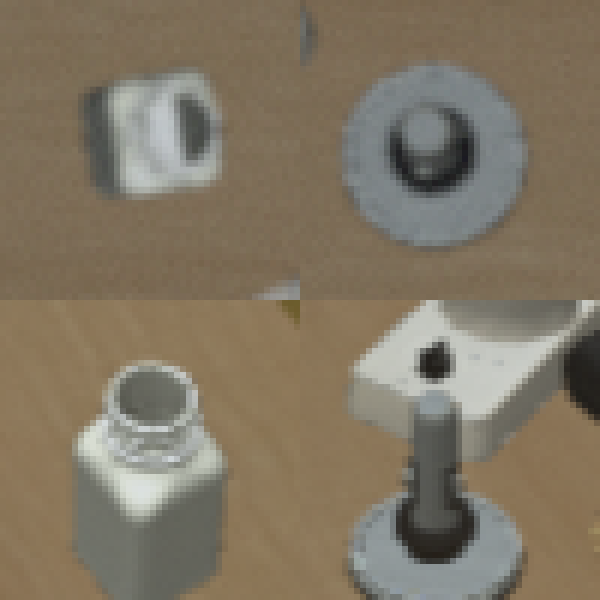

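```bash
cat > k.py <<'E'
from h import *
from scipy.optimize import least_squares
def fkp(q,p):
    # p: L1,L2,Lt,h,d(y),a
    E=lambda s,a:R.from_euler(s,a)
    A=E('z',q[0]);B=A*E('y',q[1]);C=B*E('y',q[2]);D=C*E('z',q[3])*E('y',q[4]);F=D*E('z',q[5]+np.pi/2)
    wc=A.apply([0,p[4],p[3]])+B.apply([0,0,p[0]])+C.apply([0,0,p[1]])
    return wc+D.apply([0,0,p[2]]),F
Q=[[1.0534876,.528454,1.4339,0,1.1814,-.1785],[.59814778,.38863905,1.89795597,.5000917,1.2773087,-.88727386]]
P=[[.20732733,.58883203,.22157957],[.14099729,.40006443,.2236065]]
E
python3 - <<'E'
from k import *
T=[[ .168598,.985684,-.001,-.0004],[.15996,.94141258,.05221884,-.29228126]]
for q,t in zip(Q,T): print("roterr",(fkp(q,[0]*6)[1].inv()*R.from_quat(t)).magnitude())
f=lambda p:np.concatenate([fkp(q,p)[0]-x for q,x in zip(Q,P)])
s=least_squares(f,[.42,.42,.25,.2,.11,0]);print(s.x,s.fun)
E
```

```text
roterr 7.095906889733057e-05
roterr 4.995079095647117e-09
[0.58768223 0.33217889 0.34938177 0.18786472 0.10092206 0.        ] [ 0.00296334 -0.01517717 -0.0023497   0.00689948  0.01690087  0.00234972]
```

```bash
cat > k.py <<'E'
from h import *
from scipy.optimize import least_squares
import json,os
LO=np.array([-3.08,-.75,.22,-1.43,0,-2.85]);HI=np.array([3.08,2.2,2.44,4.57,2.65,2.85])
def fkp(q,p):
    E=lambda s,a:R.from_euler(s,a)
    A=E('z',q[0]);B=A*E('y',q[1]);C=B*E('y',q[2]);D=C*E('z',q[3])*E('y',q[4]);F=D*E('z',q[5]+np.pi/2)
    return A.apply([p[5],p[4],p[3]])+B.apply([0,0,p[0]])+C.apply([0,0,p[1]])+D.apply([0,0,p[2]]),F
Q=[[1.0534876,.528454,1.4339,0,1.1814,-.1785],[.59814778,.38863905,1.89795597,.5000917,1.2773087,-.88727386]]
P=[[.20732733,.58883203,.22157957],[.14099729,.40006443,.2236065]]
def fit():
    f=lambda p:np.concatenate([fkp(q,p)[0]-x for q,x in zip(Q,P)])
    s=least_squares(f,[.42,.42,.25,.2,.11,0]);return s.x,abs(s.fun).max()
def ik(pos,rot,p,n=40,q0=None):
    rng=np.random.default_rng(0);sol=[]
    f=lambda q:(lambda x:np.r_[(x[0]-pos)*5,(rot.inv()*x[1]).as_rotvec()])(fkp(q,p))
    st=[q0] if q0 is not None else []
    for q in st+list(rng.uniform(LO,HI,(n,6))):
        s=least_squares(f,np.clip(q,LO+1e-3,HI-1e-3),bounds=(LO,HI))
        if s.cost<1e-7 and not any(np.allclose(s.x,t,atol=.02) for t in sol): sol.append(s.x)
    return sol
def rot(z,y):
    z=np.array(z,float);z/=np.linalg.norm(z);y=np.array(y,float);y-=z*(y@z);y/=np.linalg.norm(y)
    return R.from_matrix(np.c_[np.cross(y,z),y,z])
def delta(pos,r):
    "jog row from current measured pose"
    o=robot.get_obs();c=R.from_quat(o["tool_rot"])
    d=c.inv().apply(np.array(pos)-o["position"])*1000;w=(c.inv()*r).as_rotvec()
    n=max(np.linalg.norm(d)/50,np.degrees(np.linalg.norm(w))/8.59)
    print("dp",d.round(1),"rot",w.round(3),"rows>=",round(n,1))
E
python3 - <<'E'
from k import *
np.set_printoptions(precision=3,suppress=True)
p,e=fit();print(p,e)
B=np.array([.457,-.208,0]);S=np.array([.559,.066,0])
c=np.cos(np.radians(6));s=np.sin(np.radians(6))
def show(n,g,a,y):
    pos=g+.019*np.array(a)/np.linalg.norm(a)
    for sg in(1,-1): print(n,sg,[list(x.round(2)) for x in ik(pos,rot(a,np.array(y)*sg),p,25)])
show("g1 from +y",B+[0,0,.06],[s,-c,-1],[c,s,0])
show("g1 from -x",B+[0,0,.06],[c,s,-1],[-s,c,0])
show("st from +y",S+[0,0,.105],[0,-1,-1],[1,0,0])
show("st from -y",S+[0,0,.105],[0,1,-1],[1,0,0])
show("st from -x",S+[0,0,.105],[1,0,-1],[0,1,0])
show("st from +x",S+[0,0,.105],[-1,0,-1],[0,1,0])
E
```

```text
[ 0.853  0.381  0.305 -0.064  0.111 -0.167] 2.2593708015605785e-09
g1 from +y 1 []
g1 from +y -1 []
g1 from -x 1 []
g1 from -x -1 []
st from +y 1 [[np.float64(0.27), np.float64(0.68), np.float64(1.77), np.float64(-0.85), np.float64(1.13), np.float64(0.82)]]
st from +y -1 [[np.float64(0.27), np.float64(0.68), np.float64(1.77), np.float64(-0.85), np.float64(1.13), np.float64(-2.32)]]
st from -y 1 [[np.float64(-0.43), np.float64(0.64), np.float64(1.88), np.float64(0.78), np.float64(1.15), np.float64(-0.96)]]
st from -y -1 [[np.float64(-0.43), np.float64(0.64), np.float64(1.88), np.float64(0.78), np.float64(1.15), np.float64(2.18)]]
st from -x 1 [[np.float64(-0.13), np.float64(0.52), np.float64(2.38), np.float64(2.97), np.float64(0.55), np.float64(1.63)]]
st from -x -1 [[np.float64(-0.13), np.float64(0.52), np.float64(2.38), np.float64(2.97), np.float64(0.55), np.float64(-1.51)]]
st from +x 1 [[np.float64(-0.06), np.float64(0.8), np.float64(1.39), np.float64(-0.04), np.float64(1.74), np.float64(-1.62)]]
st from +x -1 [[np.float64(-0.06), np.float64(0.8), np.float64(1.39), np.float64(-0.04), np.float64(1.74), np.float64(1.52)]]
```

Run:
```python
from k import *
for sg in(1,-1):
  delta([.40,.10,.35],rot([0,-.5,-1],[sg,0,0]))
  delta([.40,.10,.35],rot([0,0,-1],[sg,0,0]))
```

```text
dp [-211.  -196.6 -299.9] rot [-0.085 -0.926  1.284] rows>= 10.6
dp [-211.  -196.6 -299.9] rot [-0.367 -0.527  1.195] rows>= 9.0
dp [-211.  -196.6 -299.9] rot [ 0.974 -0.09  -1.643] rows>= 12.8
dp [-211.  -196.6 -299.9] rot [ 0.576 -0.401 -1.841] rows>= 13.1
```

```bash
python3 -m jog '{"dp":[[-100,-100,-150],[-210,-197,-300],[-210,-197,-300],[-210,-197,-300],[-210,-197,-300],[-210,-197,-300],[-210,-197,-300],[-210,-197,-300],[-210,-197,-300],[-210,-197,-300],[-210,-197,-300],[-210,-197,-300]],"delta_rot":[[0,-0.1,0.1],[-0.085,-0.926,1.284],[-0.085,-0.926,1.284],[-0.085,-0.926,1.284],[-0.085,-0.926,1.284],[-0.085,-0.926,1.284],[-0.085,-0.926,1.284],[-0.085,-0.926,1.284],[-0.085,-0.926,1.284],[-0.085,-0.926,1.284],[-0.085,-0.926,1.284],[-0.085,-0.926,1.284]],"gripper":[1,1,1,1,1,1,1,1,1,1,1,1]}'
python3 - <<'E'
from k import *
o=robot.get_obs();print(list(o['q'].round(5)),list(o['position'].round(5)))
Q.append(list(o['q']));P.append(list(o['position']));print(fit())
delta([.457,-.10,.17],rot([0,-1,-1],[1,0.1,0]))
delta([.457,-.05,.22],rot([0,-1,-1],[1,0.1,0]))
E
```

```text
time: 2.2
position: [0.3986, 0.1019, 0.351]
tool_rot: [0.687, 0.688, -0.165, 0.164]
ft_force: [0.3, 0.6, 0.1]
grip_width: 0.0872
grip_force: 0.0
[np.float64(0.30133), np.float64(0.19396), np.float64(1.68563), np.float64(-0.45169), np.float64(1.42704), np.float64(0.40326)] [np.float64(0.39857), np.float64(0.10193), np.float64(0.351)]
(array([ 0.54053675,  0.38771301,  0.3232581 ,  0.23226594,  0.11084086,
       -0.02772976]), np.float64(0.018008363892371926))
dp [-98.3  58.3 252.8] rot [ 0.011 -0.316 -0.069] rows>= 5.5
dp [-76.3  58.3 185.6] rot [ 0.011 -0.316 -0.069] rows>= 4.2
```

```bash
python3 -m jog '{"dp":[[-76,58,185],[-76,58,185],[-76,58,185],[-76,58,185],[-76,58,185],[-76,58,185]],"delta_rot":[[0.011,-0.316,-0.069],[0.011,-0.316,-0.069],[0.011,-0.316,-0.069],[0.011,-0.316,-0.069],[0.011,-0.316,-0.069],[0.011,-0.316,-0.069]],"gripper":[1,1,1,1,1,1]}'
python3 - <<'E'
from k import *
o=robot.get_obs();c=cam("wrist",o);im=robot.camera("wrist");cv2.imwrite("pics/w1.png",im[:,:,::-1])
print([(d["rect"],d["score"]) for d in robot.search_frame("tint_bottle","wrist")])
print(project(c,[[.457,-.208,.11],[.457,-.208,0]]))
Q.append([.30133,.19396,1.68563,-.45169,1.42704,.40326]);P.append([.39857,.10193,.351])
Q.append(list(o['q']));P.append(list(o['position']))
print(Q[-1],P[-1])
E=lambda s,a:R.from_euler(s,a)
def fk2(q,p):
    A=E('z',q[0]);B=A*E('y',q[1]);C=B*E('y',q[2]);G=C*E('z',q[3]);D=G*E('y',q[4])
    return A.apply([p[5],p[4],p[3]])+B.apply([p[8],0,p[0]])+C.apply([p[6],0,p[1]])+D.apply([0,0,p[2]])+G.apply([0,p[7],0])
f=lambda m:(lambda p:np.concatenate([fk2(q,p*m)-x for q,x in zip(Q,P)]))
for m in([1,1,1,1,1,0,0,0,0],[1,1,1,1,1,1,0,0,0],[1,1,1,1,1,0,1,0,0],[1,1,1,1,1,0,0,1,0],[1,1,1,1,1,0,1,1,0],[1,1,1,1,1,0,1,1,1]):
    s=least_squares(f(np.array(m)),[.42,.42,.25,.2,.11,0,0,0,0]);print((s.x*m).round(4),abs(s.fun).max())
E
```

```text
time: 2.8
position: [0.4566, -0.0516, 0.2203]
tool_rot: [0.631, 0.675, -0.281, 0.26]
ft_force: [-0.5, -0.5, -0.1]
grip_width: 0.087
grip_force: 0.0
[([298.8, 133.5, 337.9, 216.8], 0.93)]
[[316.14401413 209.45101501]
 [320.17240322 142.45652112]]
[np.float64(0.11427477731866348), np.float64(0.48873485235090064), np.float64(1.8643044396616721), np.float64(-0.8961708852679603), np.float64(1.1166834020321514), np.float64(0.5977034248067361)] [np.float64(0.45655177014260195), np.float64(-0.05164908377938385), np.float64(0.2202583401562772)]
[0.4844 0.3726 0.3173 0.2739 0.113  0.     0.     0.     0.    ] 0.02194169168461435
[ 0.5044  0.3891  0.3171  0.2639  0.113  -0.0223  0.      0.      0.    ] 0.019317260910019507
[ 0.588   0.3917  0.3055  0.2742  0.111  -0.      0.1141  0.      0.    ] 2.3742858525632737e-06
[ 0.4851  0.3725  0.3173  0.2735  0.1114 -0.      0.      0.0019  0.    ] 0.021579646230592386
[ 0.588   0.3917  0.3055  0.2742  0.111  -0.      0.1141  0.      0.    ] 2.309756198665136e-06
[0.588  0.3917 0.3055 0.2742 0.111  0.     0.1141 0.     0.    ] 1.999117683115781e-06
```

View pics/w1.png

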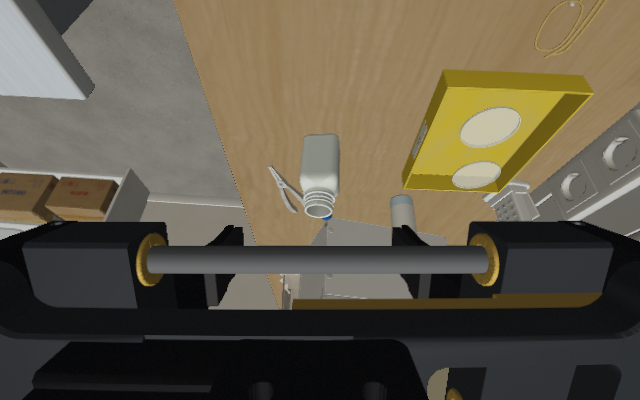

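The wrist view shows the bottle at (320,175) with its mouth at (318,208), and the tray to the right at (500,130). The pliers show at (283,190). The bottle agrees with the estimate to a few pixels, and the kinematic model now fits exactly. Next I refine the bottle's x, y and yaw from its silhouette, then check reachability.

```bash
python3 - <<'E'
s=open('k.py').read()
a=s.index("def fkp");b=s.index("def ik(")
s=s[:a]+'''PAR=[.588,.3917,.3055,.2742,.111,.1141]
def fkp(q,p=None):
    E=lambda s,a:R.from_euler(s,a)
    A=E('z',q[0]);B=A*E('y',q[1]);C=B*E('y',q[2]);D=C*E('z',q[3])*E('y',q[4]);p=PAR
    return A.apply([0,p[4],p[3]])+B.apply([0,0,p[0]])+C.apply([p[5],0,p[1]])+D.apply([0,0,p[2]]),D*E('z',q[5]+np.pi/2)
def bottle_pts():
    t=np.linspace(0,2*np.pi,33)[:-1]
    rr=np.vstack([np.c_[8*np.cos(t)+17*sx,8*np.sin(t)+17*sy] for sx in(-1,1) for sy in(-1,1)])
    body=np.vstack([np.c_[rr*.97,0*rr[:,0]],np.c_[rr,0*rr[:,0]+3],np.c_[rr,0*rr[:,0]+74]]+[np.c_[19*np.cos(t),19*np.sin(t),0*t+86]])
    neck=np.vstack([np.c_[19*np.cos(t),19*np.sin(t),0*t+z] for z in(86,110)])
    return body/1000,neck/1000
def bottle_mask(c,pos,rt,shape=(400,640)):
    m=np.zeros(shape,np.uint8)
    for b in bottle_pts():
        h=cv2.convexHull(project(c,rt.apply(b)+pos).astype(np.float32));cv2.fillConvexPoly(m,np.round(h*16).astype(np.int32),255,cv2.LINE_AA,4)
    return m/255.
'''+s[b:].replace("rot,p,n=40","rot,p=None,n=40")
open('k.py','w').write(s)
E
cat > f.py <<'E'
from k import *
from scipy.optimize import minimize
im=cv2.imread("pics/w1.png");c=cam("wrist");hsv=cv2.cvtColor(im,cv2.COLOR_BGR2HSV)
roi=np.zeros((400,640));roi[122:217,294:345]=1
m=((hsv[...,1]<60)&(roi>0)).astype(np.uint8)
n,l,st,_=cv2.connectedComponentsWithStats(m);k=1+st[1:,4].argmax();m=(l==k).astype(np.uint8);m=cv2.morphologyEx(m,cv2.MORPH_CLOSE,np.ones((5,5)));print(st[k])
m=m.astype(float)
cost=lambda v:(abs(bottle_mask(c,[v[0],v[1],0],R.from_euler('z',v[2]))-m)*roi).sum()
for y0 in(-.15,.0,.1,.2):
    s=minimize(cost,[.457,-.208,y0],method="Nelder-Mead",options=dict(initial_simplex=np.array([[.457,-.208,y0],[.467,-.208,y0],[.457,-.2,y0],[.457,-.208,y0+.15]])))
    print(s.x.round(4),s.fun)
E
python3 f.py
cat > r.py <<'E'
from k import *
B=np.array([.457,-.208,0]);S=np.array([.559,.066,0])
c=np.cos(.1);s=np.sin(.1)
def show(n,g,a,y):
    pos=g+.019*np.array(a)/np.linalg.norm(a)
    for sg in(1,-1): print(n,sg,[str(x.round(2)) for x in ik(pos,rot(a,np.array(y)*sg),n=25)])
show("g1 from +y",B+[0,0,.06],[s,-c,-1],[c,s,0])
show("g1 from +x",B+[0,0,.06],[-c,-s,-1],[-s,c,0])
show("g1 from -x",B+[0,0,.06],[c,s,-1],[-s,c,0])
show("low from -y",B+[0,0.05,.025],[-s,c,-1],[c,s,0])
show("low from +y",B+[0,0.1,.025],[s,-c,-1],[c,s,0])
show("st from +y",S+[0,0,.105],[0,-1,-1],[1,0,0])
show("st from -y",S+[0,0,.105],[0,1,-1],[1,0,0])
show("st from -x",S+[0,0,.105],[1,0,-1],[0,1,0])
show("st from +x",S+[0,0,.105],[-1,0,-1],[0,1,0])
E
python3 r.py
```

```text
[ 294  134   46   83 3027]
[ 0.4606 -0.2156  0.0366] 191.7921568627451
[ 0.4608 -0.2156  0.0508] 191.5137254901961
[ 0.4614 -0.2163  0.1156] 204.28627450980392
[ 0.4611 -0.2156  0.0806] 194.50196078431372
g1 from +y 1 []
g1 from +y -1 []
g1 from +x 1 ['[-0.44  0.94  1.4  -0.37  1.51 -1.95]']
g1 from +x -1 ['[-0.44  0.94  1.4  -0.37  1.51  1.19]']
g1 from -x 1 ['[-1.06  0.88  2.3   2.02  0.8   1.52]']
g1 from -x -1 ['[-1.06  0.88  2.3   2.02  0.8  -1.62]']
low from -y 1 ['[-0.83  0.94  1.64  0.46  1.27 -1.23]']
low from -y -1 ['[-0.83  0.94  1.64  0.46  1.27  1.91]']
low from +y 1 []
low from +y -1 []
st from +y 1 ['[ 0.27  0.82  1.58 -0.84  1.16  0.79]']
st from +y -1 ['[ 0.27  0.82  1.58 -0.84  1.16 -2.36]']
st from -y 1 ['[-0.43  0.79  1.7   0.77  1.18 -0.93]']
st from -y -1 ['[-0.43  0.79  1.7   0.77  1.18  2.21]']
st from -x 1 ['[-0.13  0.73  2.24  2.98  0.62  1.61]']
st from -x -1 ['[-0.13  0.73  2.24  2.98  0.62 -1.53]']
st from +x 1 ['[-0.06  0.96  1.16 -0.04  1.8  -1.62]']
st from +x -1 ['[-0.06  0.96  1.16 -0.04  1.8   1.52]']
```

```bash
cat > s.py <<'E'
from k import *
def pose(a,b,sg,g):
    a=np.array(a,float);a/=np.linalg.norm(a);x=np.array(b)-a*(np.array(b)@a);x*=sg/np.linalg.norm(x)
    return np.array(g)+.019*a,R.from_matrix(np.c_[x,np.cross(a,x),a])
def marg(q): return np.minimum(q-LO,HI-q).min()
def best(P,q0=None,n=6):
    s=ik(*P,n=n,q0=q0) if n else ik(*P,n=0,q0=q0)
    return max(s,key=marg) if s else None
E
cat > t.py <<'E'
from s import *
seg=lambda p,q,n=15:np.array(p)+np.linspace(0,1,n)[:,None]*(np.array(q)-p)
ci=lambda c,r:np.array(c)+r*np.c_[np.cos(np.linspace(0,6.2,24)),np.sin(np.linspace(0,6.2,24))]
obs=np.vstack([seg([.344,.067],[.427,-.006])+d for d in([0,.007],[0,-.007])]+[ci([.559,.066],.046),ci([.458,.215],.046),seg([.512,-.07],[.512,-.27]),seg([.512,-.07],[.74,-.07]),ci([.461,-.215],.03) *0+[.3,.9]])
posts=np.array([[.559,.066,z] for z in(.03,.07,.112)]+[[.458,.215,.05],[.458,.215,.085],[.461,.215,.015]])
res=[]
def boxclear(P,pts):
    l=P[1].inv().apply(pts-P[0]);d=np.maximum(abs(l)-[.04,.1,0],0);dz=np.where(l[:,2]>-.07,l[:,2]+.07,0)
    return np.sqrt(d[:,0]**2+d[:,1]**2+dz**2).min()
for phi in np.radians(np.arange(0,360,22.5)):
  f=np.array([np.cos(phi),np.sin(phi),0]);n=np.array([-f[1],f[0],0])
  for x in np.arange(.40,.60,.02):
    for y in np.arange(-.2,.18,.02):
      m=np.array([x,y,.025]) # centre of bottle at 55mm
      l=np.c_[(obs-m[:2])@f[:2],(obs-m[:2])@n[:2]]
      c1=np.linalg.norm(np.maximum(abs(l)-[.055,.025],0),axis=1).min()
      c2=np.linalg.norm(np.maximum(abs(l+[.008,0])-[.03,.048],0),axis=1).min()
      cl=min(c1,c2)
      if cl<.012 or x-abs(f[0])*.055<.37: continue
      L=pose(-f*1-[0,0,1],f,1,m+f*.005);G=pose(f-[0,0,1],f,1,m-f*.02)
      bc=min(boxclear(L,posts),boxclear(G,posts))
      if bc<.02: continue
      q=best(L,q0=np.array([.1,.8,1.6,-.8,1.1,0]),n=3)
      if q is None: continue
      q2=best(G,q0=np.array([-.4,.8,1.7,.8,1.1,0]),n=3)
      if q2 is None: continue
      res.append((min(marg(q[:5].tolist()+[0]),marg(q2[:5].tolist()+[0])),cl,bc,np.degrees(phi),x,y,q.round(2),q2.round(2)))
res.sort(key=lambda r:-min(r[0]*.1,r[1],.03))
for r in res[:14]:print(*[round(float(v),3) for v in r[:6]],r[6],r[7])
E
timeout 500 python3 t.py
```

```text
0.407 0.036 0.097 45.0 0.42 -0.2 [-0.29  0.93  1.71 -0.78  1.09  1.08] [-1.19  0.91  2.03  1.01  0.88 -1.34]
0.366 0.036 0.087 45.0 0.42 -0.18 [-0.26  0.93  1.72 -0.75  1.1   1.09] [-1.17  0.92  2.07  1.06  0.85 -1.38]
0.327 0.036 0.077 45.0 0.42 -0.16 [-0.22  0.93  1.72 -0.73  1.11  1.11] [-1.15  0.92  2.11  1.11  0.83 -1.44]
0.335 0.059 0.086 67.5 0.4 -0.16 [-0.17  0.91  1.94 -1.09  0.89  1.2 ] [-1.09  0.91  1.94  0.7   1.   -1.3 ]
0.374 0.059 0.073 67.5 0.4 -0.14 [-0.12  0.91  1.94 -1.06  0.9   1.2 ] [-1.07  0.91  1.97  0.73  0.96 -1.33]
0.414 0.054 0.059 67.5 0.4 -0.12 [-0.08  0.91  1.93 -1.02  0.91  1.2 ] [-1.05  0.91  2.01  0.77  0.93 -1.35]
0.395 0.036 0.046 67.5 0.4 -0.1 [-0.04  0.91  1.92 -0.98  0.93  1.2 ] [-1.03  0.91  2.05  0.81  0.9  -1.38]
0.308 0.039 0.106 67.5 0.42 -0.2 [-0.24  0.91  1.89 -1.12  0.89  1.13] [-1.09  0.92  1.82  0.66  1.08 -1.22]
0.341 0.04 0.093 67.5 0.42 -0.18 [-0.2   0.91  1.89 -1.09  0.9   1.14] [-1.07  0.91  1.86  0.69  1.05 -1.24]
0.375 0.039 0.08 67.5 0.42 -0.16 [-0.16  0.91  1.89 -1.05  0.91  1.15] [-1.06  0.91  1.9   0.72  1.01 -1.27]
0.411 0.039 0.067 67.5 0.42 -0.14 [-0.12  0.91  1.89 -1.02  0.93  1.15] [-1.03  0.91  1.94  0.75  0.98 -1.29]
0.447 0.04 0.054 67.5 0.42 -0.12 [-0.08  0.91  1.88 -0.98  0.94  1.15] [-1.01  0.91  1.97  0.78  0.95 -1.31]
0.402 0.032 0.087 225.0 0.42 -0.2 [-1.16  0.91  2.04  1.04  0.87  1.8 ] [-0.27  0.93  1.69 -0.75  1.12 -2.07]
0.362 0.031 0.077 225.0 0.42 -0.18 [-1.14  0.92  2.08  1.09  0.84  1.76] [-0.23  0.93  1.69 -0.73  1.13 -2.06]
```

```bash
cat > u.py <<'E'
from s import *
B=np.array([.459,-.211,.06]);yw=.05
h=lambda t:np.array([np.cos(t),np.sin(t),0]);Z=np.array([0,0,1.])
S=np.array([.559,.066,.105]);phi=np.radians(67.5)
for sg in(1,-1):
  a=-h(yw)-Z
  for d in(0,.12):
    G=pose(a,Z,sg,B-d*a/2**.5);print("g1",sg,d,[str(x.round(2)) for x in ik(*G,n=12)])
    if d: delta(*G)
  m=np.array([.42,-.13,.025]);f=h(phi)
  for d in(0,.06):
    print("lay",sg,[str(x.round(2)) for x in ik(*pose(-f-Z,f,sg,m+f*.005+d*Z),n=12)])
    print("re",sg,[str(x.round(2)) for x in ik(*pose(f-Z,f,sg,m-f*.02+d*Z),n=12)])
  for t in np.radians(np.arange(0,360,45)):
    print("fin hand from",np.degrees(t).round(),sg,[[str(x.round(2)) for x in ik(*pose(-h(t)-Z,-Z,sg,S+d*Z),n=12)] for d in(0,.1)])
E
python3 u.py
```

```text
g1 1 0 ['[-0.46  0.95  1.38 -0.35  1.53 -1.93]']
g1 1 0.12 ['[-0.4   0.92  1.13 -0.32  1.81 -1.98]']
dp [-52.2  69.6 175.2] rot [-0.039  1.172 -1.703] rows>= 13.8
lay 1 ['[-0.1   0.91  1.88 -1.    0.93  1.15]']
re 1 ['[-1.02  0.91  1.96  0.77  0.97 -1.3 ]']
lay 1 ['[-0.1   0.79  1.89 -0.93  1.    1.03]']
re 1 ['[-1.02  0.78  1.96  0.71  1.06 -1.2 ]']
fin hand from 0.0 1 [['[-0.06  0.96  1.16 -0.04  1.8   1.52]'], ['[-0.06  0.84  1.12 -0.05  1.96  1.51]']]
fin hand from 45.0 1 [['[ 0.14  0.93  1.26 -0.44  1.62  1.05]'], ['[ 0.14  0.8   1.22 -0.45  1.77  0.99]']]
fin hand from 90.0 1 [['[ 0.27  0.82  1.58 -0.84  1.16  0.79]'], ['[ 0.27  0.67  1.54 -0.79  1.29  0.64]']]
fin hand from 135.0 1 [[], ['[ 0.23  0.52  1.94 -1.32  0.67  0.53]']]
fin hand from 180.0 1 [['[-0.13  0.73  2.24  2.98  0.62  1.61]'], ['[-0.13  0.44  2.19  2.81  0.28  1.8 ]']]
fin hand from 225.0 1 [['[-0.45  0.72  2.09  1.56  0.73  2.05]'], ['[-0.45  0.49  2.04  1.26  0.78  2.46]']]
fin hand from 270.0 1 [['[-0.43  0.79  1.7   0.77  1.18  2.21]'], ['[-0.43  0.63  1.66  0.72  1.33  2.35]']]
fin hand from 315.0 1 [['[-
[... 535 characters left out ...]
 -1.63]']]
fin hand from 45.0 -1 [['[ 0.14  0.93  1.26 -0.44  1.62 -2.09]'], ['[ 0.14  0.8   1.22 -0.45  1.77 -2.16]']]
fin hand from 90.0 -1 [['[ 0.27  0.82  1.58 -0.84  1.16 -2.36]'], ['[ 0.27  0.67  1.54 -0.79  1.29 -2.5 ]']]
fin hand from 135.0 -1 [[], []]
fin hand from 180.0 -1 [['[-0.13  0.73  2.24  2.98  0.62 -1.53]'], ['[-0.13  0.44  2.19  2.81  0.28 -1.35]']]
fin hand from 225.0 -1 [['[-0.45  0.72  2.09  1.56  0.73 -1.09]'], ['[-0.45  0.49  2.04  1.26  0.78 -0.68]']]
fin hand from 270.0 -1 [['[-0.43  0.79  1.7   0.77  1.18 -0.93]'], ['[-0.43  0.63  1.66  0.72  1.33 -0.79]']]
fin hand from 315.0 -1 [['[-0.27  0.9   1.34  0.36  1.62 -1.17]'], ['[-0.27  0.77  1.3   0.37  1.77 -1.11]']]
```

```bash
python3 -m jog '{"dp":[[0,0,0],[0,0,0],[0,0,0],[0,0,0],[0,0,0],[-10,14,35],[-20,28,70],[-30,42,105],[-42,56,140],[-52,70,175],[-52,70,175],[-52,70,175]],"delta_rot":[[0.1,0.003,0.105],[0.2,0.007,0.21],[0.3,0.01,0.315],[0.4,0.013,0.42],[0.5,0.017,0.525],[0.6,0.02,0.63],[0.7,0.023,0.735],[0.8,0.026,0.84],[0.9,0.03,0.945],[1,0.033,1.05],[1.082,0.036,1.136],[1.082,0.036,1.136]],"gripper":[1,1,1,1,1,1,1,1,1,1,1,1]}'
cat > f2.py <<'E'
from s import *
import sys
from scipy.optimize import minimize
o=robot.get_obs();c=cam("wrist",o);im=robot.camera("wrist")[:,:,::-1];cv2.imwrite("pics/w2.png",im)
r=robot.search_frame("tint_bottle","wrist");print([(d["rect"],d["score"]) for d in r])
x0,y0,x1,y1=[int(v) for v in r[0]["rect"]]
hsv=cv2.cvtColor(im.copy(),cv2.COLOR_BGR2HSV);roi=np.zeros((400,640));roi[max(y0-4,0):y1+4,x0-4:x1+4]=1
m=((hsv[...,1]<50)&(hsv[...,2]>90)&(roi>0)).astype(np.uint8);m=cv2.morphologyEx(m,cv2.MORPH_OPEN,np.ones((3,3)))
m=m.astype(float);print(m.sum(),roi.sum())
cost=lambda v:(abs(bottle_mask(c,[v[0],v[1],0],R.from_euler('z',v[2]))-m)*roi).sum()
best_=None
for y0 in(-.1,.05,.2):
    s=minimize(cost,[.459,-.211,y0],method="Nelder-Mead",options=dict(initial_simplex=np.array([[.459,-.211,y0],[.467,-.211,y0],[.459,-.2,y0],[.459,-.21,y0+.15]])))
    print(s.x.round(4),s.fun)
    if best_ is None or s.fun<best_.fun: best_=s
v=best_.x;mm=bottle_mask(c,[v[0],v[1],0],R.from_euler('z',v[2]))
out=im.copy();cv2.drawContours(out,cv2.findContours((mm>.5).astype(np.uint8),0,1)[0],-1,(0,0,255),1);cv2.imwrite("pics/w2o.png",out)
E
python3 f2.py
```

```text
time: 4.1
position: [0.5314, -0.2097, 0.1311]
tool_rot: [0.924, 0.022, -0.382, 0.009]
ft_force: [-0.4, 0.6, -0.5]
grip_width: 0.0868
grip_force: 0.0
[]Traceback (most recent call last):
  File "f2.py", line 6, in <module>
    x0,y0,x1,y1=[int(v) for v in r[0]["rect"]]
                                 ~^^^
IndexError: list index out of range
```

View pics/w2.png

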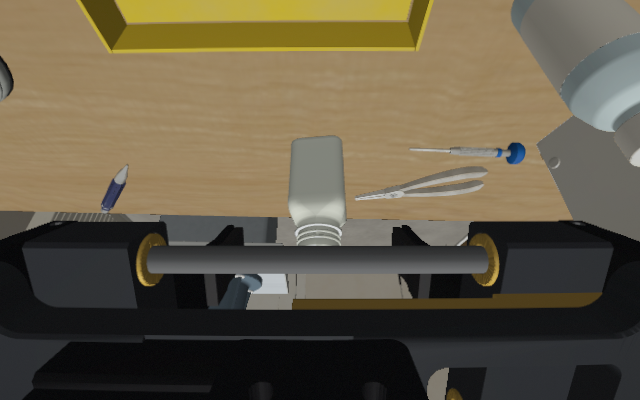

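Run:
```python
from k import *
print(project(cam("wrist"),[[.459,-.211,0],[.459,-.211,.11],[.484,-.211,0],[.484,-.236,0]]))
```

```text
[[318.96759192 151.33242018]
 [319.4345423  252.69934072]
 [320.50503579 134.2095743 ]
 [346.45359524 135.2042719 ]]
```

The bottle stands at cols 291–343, with its near base edge at row 138. The jaws straddle it, and the plier tip at (355,198) is lower than the fingers will go. Next is the silhouette fit in a hand-picked window.

```bash
sed -i 's/^r=robot.*$//; s/^x0,y0,x1,y1=.*/x0,y0,x1,y1=284,128,348,220/; s/robot.camera("wrist")\[:,:,::-1\];cv2.imwrite("pics\/w2.png",im)/cv2.imread("pics\/w2.png")/' f2.py; sed -i 's/hsv\[...,1\]<50/hsv[...,1]<45/; s/^m=m.astype/m[:,349:]=0;m=m.astype/' f2.py; python3 f2.py
python3 - <<'E'
import cv2
cv2.imwrite("pics/w2c.png",cv2.resize(cv2.imread("pics/w2o.png")[120:260,270:370],(400,560)))
E
```

```text
4759.0 7200.0
[ 0.4551 -0.21    0.1581] 231.92549019607844
[ 0.4553 -0.2098  0.1566] 232.5686274509804
[ 0.4554 -0.2099  0.154 ] 233.08235294117645
```

View pics/w2c.png

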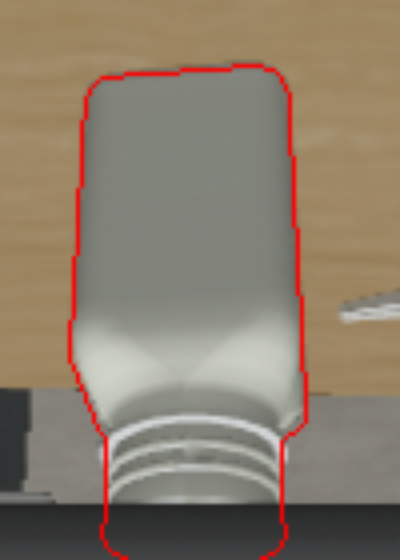

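The outline fits: the bottle is at (0.455, -0.210) with yaw about 0.15. Now I compute the grasp.

Run:
```python
from u import h,Z
from s import *
G=pose(-h(.145)-Z,Z,-1,[.455,-.21,.06]);delta(*G);print(G[0])
```

```text
g1 1 0 ['[-0.46  0.95  1.38 -0.35  1.53 -1.93]']
g1 1 0.12 ['[-0.4   0.92  1.13 -0.32  1.81 -1.98]']
dp [-0.1  1.   0.8] rot [ 1.000e-03  4.000e-03 -3.139e+00] rows>= 20.9
lay 1 ['[-0.1   0.91  1.88 -1.    0.93  1.15]']
re 1 ['[-1.02  0.91  1.96  0.77  0.97 -1.3 ]']
lay 1 ['[-0.1   0.79  1.89 -0.93  1.    1.03]']
re 1 ['[-1.02  0.78  1.96  0.71  1.06 -1.2 ]']
fin hand from 0.0 1 [['[-0.06  0.96  1.16 -0.04  1.8   1.52]'], ['[-0.06  0.84  1.12 -0.05  1.96  1.51]']]
fin hand from 45.0 1 [['[ 0.14  0.93  1.26 -0.44  1.62  1.05]'], ['[ 0.14  0.8   1.22 -0.45  1.77  0.99]']]
fin hand from 90.0 1 [['[ 0.27  0.82  1.58 -0.84  1.16  0.79]'], ['[ 0.27  0.67  1.54 -0.79  1.29  0.64]']]
fin hand from 135.0 1 [[], ['[ 0.23  0.52  1.94 -1.32  0.67  0.53]']]
fin hand from 180.0 1 [['[-0.13  0.73  2.24  2.98  0.62  1.61]'], ['[-0.13  0.44  2.19  2.81  0.28  1.8 ]']]
fin hand from 225.0 1 [['[-0.45  0.72  2.09  1.56  0.73  2.05]'], ['[-0.45  0.49  2.04  1.26  0.78  2.46]']]
fin hand from 270.0 1 [['[-0.43  0.79  1.7   0.77  1.18  2.21]'], ['[-0.43  0.63  1.66  0.72  1.33  2.35]']]
fin hand from 315.
[... 642 characters left out ...]
0.45  1.77 -2.16]']]
fin hand from 90.0 -1 [['[ 0.27  0.82  1.58 -0.84  1.16 -2.36]'], ['[ 0.27  0.67  1.54 -0.79  1.29 -2.5 ]']]
fin hand from 135.0 -1 [[], []]
fin hand from 180.0 -1 [['[-0.13  0.73  2.24  2.98  0.62 -1.53]'], ['[-0.13  0.44  2.19  2.81  0.28 -1.35]']]
fin hand from 225.0 -1 [['[-0.45  0.72  2.09  1.56  0.73 -1.09]'], ['[-0.45  0.49  2.04  1.26  0.78 -0.68]']]
fin hand from 270.0 -1 [['[-0.43  0.79  1.7   0.77  1.18 -0.93]'], ['[-0.43  0.63  1.66  0.72  1.33 -0.79]']]
fin hand from 315.0 -1 [['[-0.27  0.9   1.34  0.36  1.62 -1.17]'], ['[-0.27  0.77  1.3   0.37  1.77 -1.11]']]
dp [ -3.    0.8 123.5] rot [-0.065 -0.001 -0.064] rows>= 2.5
[ 0.44170596 -0.21194126  0.04656497]
```

```bash
python3 -m jog '{"dp":[[-3,1,30],[-3,1,60],[-3,1,90],[-3,1,110],[-3,1,124],[-3,1,124],[-3,1,124],[-3,1,124],[-3,1,124],[-3,1,124],[-3,1,124],[-3,1,124]],"delta_rot":[[-0.065,0,-0.064],[-0.065,0,-0.064],[-0.065,0,-0.064],[-0.065,0,-0.064],[-0.065,0,-0.064],[-0.065,0,-0.064],[-0.065,0,-0.064],[-0.065,0,-0.064],[-0.065,0,-0.064],[-0.065,0,-0.064],[-0.065,0,-0.064],[-0.065,0,-0.064]],"gripper":[1,1,1,1,1,1,-1,-1,-1,-1,-1,-1]}' 25
cat > v.py <<'E'
from s import *
h=lambda t:np.array([np.cos(t),np.sin(t),0]);Z=np.array([0,0,1.])
E
python3 - <<'E'
from v import *
f=h(np.radians(67.5));m=np.array([.42,-.13,.025])
for d in(.1,.002):
    L=pose(-f-Z,f,-1,m+f*.005+d*Z);delta(*L);print(L[0])
E
```

```text
time: 5.4
position: [0.4409, -0.2133, 0.0453]
tool_rot: [0.921, 0.065, -0.382, 0.028]
ft_force: [0.4, -1.3, 2.6]
grip_width: 0.0496
grip_force: 25.0
dp [-56.3 -78.1 -37.6] rot [2.00e-03 9.06e-01 2.25e+00] rows>= 16.2
[ 0.41677205 -0.13779295  0.11156497]
dp [ 13.1 -78.2  31.6] rot [2.00e-03 9.06e-01 2.25e+00] rows>= 16.2
[ 0.41677205 -0.13779295  0.01356497]
```

```bash
python3 -m jog '{"dp":[[-28,0,-28],[-57,0,-57],[-71,0,-71],[-71,0,-71]],"delta_rot":[[0,0,0],[0,0,0],[0,0,0],[0,0,0]],"gripper":[-1,-1,-1,-1]}'
cat >> v.py <<'E'
def relrows(qs):
    "tool pose of each joint vector as row from the current pose (rotation vector kept continuous)"
    o=robot.get_obs();c=R.from_quat(o["tool_rot"])
    for q in qs:
        x,r=fkp(q);w=(c.inv()*r).as_rotvec()
        print("dp",(c.inv().apply(x-o["position"])*1000).round().tolist(),"rot",w.round(3).tolist(),"pos",x.round(3).tolist(),"b-lowest",end=" ")
        yield q,x,r
E
python3 - <<'E'
from v import *
o=robot.get_obs();q0=o["q"];print(q0.round(2),o["grip_width"],o["ft_force"].round(1))
f=h(np.radians(67.5));m=np.array([.42,-.13,.025])
L=pose(-f-Z,f,-1,m+f*.005+.1*Z);q1=ik(*L,n=15)[0];print(q1.round(2))
bt=np.array([-1,0,-1])/2**.5  # bottle axis in tool
qs=[q0+(q1-q0)*k for k in np.linspace(0,1,7)[1:]]
for q,x,r in relrows(qs):
    g=x-r.apply([0,0,.019]);b=r.apply(bt);print((g+b*.05).round(3),(g-b*.06).round(3))
E
```

```text
time: 5.8
position: [0.4423, -0.2136, 0.1477]
tool_rot: [0.922, 0.065, -0.38, 0.029]
ft_force: [0.6, -0.0, -1.9]
grip_width: 0.0498
grip_force: 25.0
[-0.44  0.79  1.4  -0.4   1.63  1.11] 0.049766673257531584 [ 0.6 -0.  -1.9]
[-0.1   0.71  1.88 -0.89  1.05 -2.19]
dp [1.0, -9.0, 11.0] rot [-0.127, -0.038, -0.616] pos [0.434, -0.205, 0.139] b-lowest [ 0.455 -0.215  0.2  ] [ 0.437 -0.184  0.096]
dp [2.0, -19.0, 19.0] rot [-0.236, -0.143, -1.24] pos [0.427, -0.197, 0.133] b-lowest [ 0.464 -0.21   0.185] [ 0.41  -0.166  0.099]
dp [4.0, -30.0, 25.0] rot [-0.31, -0.319, -1.865] pos [0.423, -0.187, 0.127] b-lowest [ 0.475 -0.19   0.167] [ 0.385 -0.163  0.109]
dp [7.0, -43.0, 29.0] rot [-0.326, -0.578, -2.481] pos [0.421, -0.174, 0.122] b-lowest [ 0.478 -0.157  0.148] [ 0.373 -0.172  0.119]
dp [11.0, -59.0, 32.0] rot [0.233, 0.892, 2.922] pos [0.419, -0.158, 0.117] b-lowest [ 0.466 -0.117  0.133] [ 0.378 -0.182  0.126]
dp [15.0, -79.0, 36.0] rot [-0.002, 0.901, 2.248] pos [0.417, -0.138, 0.112] b-lowest [ 0.441 -0.079  0.125] [ 0.399 -0.181  0.125]
```

```bash
python3 -m jog '{"dp":[[0,-5,5],[1,-9,11],[1,-9,11],[1,-9,11],[2,-19,19],[2,-19,19],[2,-19,19],[2,-19,19],[4,-30,25],[4,-30,25],[4,-30,25],[4,-30,25]],"delta_rot":[[-0.03,-0.01,-0.15],[-0.127,-0.038,-0.616],[-0.127,-0.038,-0.616],[-0.127,-0.038,-0.616],[-0.236,-0.143,-1.24],[-0.236,-0.143,-1.24],[-0.236,-0.143,-1.24],[-0.236,-0.143,-1.24],[-0.31,-0.319,-1.865],[-0.31,-0.319,-1.865],[-0.31,-0.319,-1.865],[-0.31,-0.319,-1.865]],"gripper":[-1,-1,-1,-1,-1,-1,-1,-1,-1,-1,-1,-1]}'
python3 - <<'E'
from v import *
o=robot.get_obs();q0=o["q"];print(q0.round(2))
f=h(np.radians(67.5));m=np.array([.42,-.13,.025])
L=pose(-f-Z,f,-1,m+f*.005+.06*Z);delta(*L)
E
```

```text
time: 7.0
position: [0.4211, -0.1848, 0.1231]
tool_rot: [0.471, 0.789, -0.365, -0.149]
ft_force: [-1.5, 0.0, -1.4]
grip_width: 0.0496
grip_force: 25.0
[-0.27  0.76  1.63 -0.63  1.36 -0.43]
dp [47.9 47.8 17.5] rot [ 0.276 -0.366 -2.069] rows>= 14.1
```

```bash
python3 -m jog '{"dp":[[4,4,1],[8,8,3],[12,12,4],[16,16,6],[20,20,7],[24,24,9],[28,28,10],[32,32,12],[36,36,13],[40,40,15],[44,44,16],[48,48,17]],"delta_rot":[[0.019,-0.026,-0.145],[0.039,-0.051,-0.29],[0.058,-0.077,-0.434],[0.077,-0.102,-0.58],[0.097,-0.128,-0.724],[0.116,-0.154,-0.87],[0.135,-0.179,-1.01],[0.155,-0.205,-1.16],[0.174,-0.23,-1.3],[0.193,-0.256,-1.45],[0.213,-0.282,-1.6],[0.232,-0.307,-1.74]],"gripper":[-1,-1,-1,-1,-1,-1,-1,-1,-1,-1,-1,-1]}'
python3 - <<'E'
from v import *
o=robot.get_obs();q0=o["q"];print(q0.round(2))
f=h(np.radians(67.5));m=np.array([.42,-.13,.025])
L=pose(-f-Z,f,-1,m+f*.005+.03*Z);delta(*L)
E
```

```text
time: 8.2
position: [0.4175, -0.1375, 0.0715]
tool_rot: [-0.367, 0.837, -0.26, -0.313]
ft_force: [0.9, 0.3, -2.0]
grip_width: 0.0499
grip_force: 25.0
[-0.09  0.82  1.84 -0.9   1.09 -1.8 ]
dp [-20.9   6.5  20.4] rot [ 0.045 -0.06  -0.329] rows>= 2.2
```

```bash
python3 -m jog '{"dp":[[-10,3,10],[-21,6,20],[-21,6,20],[-21,6,20],[-21,6,20]],"delta_rot":[[0.02,-0.03,-0.15],[0.045,-0.06,-0.3],[0.045,-0.06,-0.329],[0.045,-0.06,-0.329],[0.045,-0.06,-0.329]],"gripper":[-1,-1,-1,-1,-1]}'
python3 - <<'E'
from v import *
im=robot.camera("top")[:,:,::-1];cv2.imwrite("pics/t2.png",im);im2=robot.camera("scene")[:,:,::-1]
a=cv2.resize(im[180:280,320:460],(560,400));b=cv2.resize(im2[200:320,250:400],(500,400))
cv2.imwrite("pics/t2c.png",cv2.resize(np.vstack([a[:, :500],b]),(400,600)))
f=h(np.radians(67.5));m=np.array([.42,-.13,.025])
L=pose(-f-Z,f,-1,m+f*.005);delta(*L)
E
```

```text
time: 8.7
position: [0.4181, -0.1384, 0.0429]
tool_rot: [-0.51, 0.77, -0.214, -0.318]
ft_force: [0.2, -0.3, -1.1]
grip_width: 0.0496
grip_force: 25.0
dp [-22.5   2.   22.5] rot [-0.001 -0.001 -0.008] rows>= 0.6
```

View pics/t2c.png

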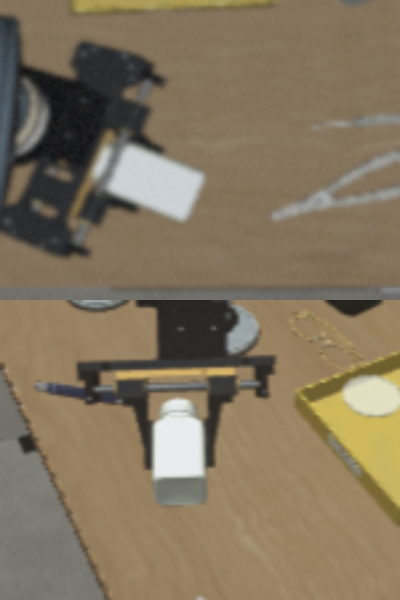

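The bottle is held horizontal with its base towards −y and nothing near it. I lower it now.

```bash
python3 -m jog '{"dp":[[-7,0,7],[-14,0,14],[-19,0,19],[-19,0,19]],"delta_rot":[[0,0,0],[0,0,0],[0,0,0],[0,0,0]],"gripper":[-1,-1,-1,-1]}' | grep -E "pos|force"; for i in 1 2; do python3 -m jog '{"dp":[[-1,0,1],[-1.4,0,1.4]],"delta_rot":[[0,0,0],[0,0,0]],"gripper":[-1,-1]}'| grep -E "pos|ft"; done
```

```text
position: [0.418, -0.1385, 0.0156]
ft_force: [-0.3, 1.2, -0.4]
grip_force: 25.0
position: [0.4185, -0.1386, 0.0149]
ft_force: [1.4, -0.3, -2.0]
position: [0.4187, -0.1386, 0.013]
ft_force: [0.6, -0.2, -0.8]
```

```bash
for i in 1 2 ; do python3 -m jog '{"dp":[[-0.7,0,0.7],[-0.7,0,0.7]],"delta_rot":[[0,0,0],[0,0,0]],"gripper":[-1,-1]}'| grep -E "pos|ft"; done
```

```text
position: [0.4186, -0.1386, 0.012]
ft_force: [-0.1, -0.3, -0.1]
position: [0.4186, -0.1386, 0.0109]
ft_force: [-0.4, -0.7, -0.4]
```

```bash
python3 -m jog '{"dp":[[-0.7,0,0.7],[-0.7,0,0.7]],"delta_rot":[[0,0,0],[0,0,0]],"gripper":[-1,-1]}'| grep -E "pos|ft";  python3 -m jog '{"dp":[[0,0,0],[0,0,0],[0,0,0]],"delta_rot":[[0,0,0],[0,0,0],[0,0,0]],"gripper":[0.45,0.45,0.45]}'| grep -E "pos|ft|width"; python3 -m jog '{"dp":[[0,0,-30],[0,0,-60],[0,0,-100],[0,0,-140],[0,0,-140]],"delta_rot":[[0,0,0],[0,0,0],[0,0,0],[0,0,0],[0,0,0]],"gripper":[0.45,0.45,0.45,1,1]}'
python3 - <<'E'
from v import *
o=robot.get_obs();q0=o["q"];print(q0.round(2))
f=h(np.radians(67.5));m=np.array([.42,-.13,.025])
for sg in(1,-1):
  for d in(.13,):
    L=pose(f-Z,f,sg,m-f*.02-d*(f-Z)/2**.5);delta(*L);q1=ik(*L,n=15)[0];print(sg,q1.round(2))
    for q,x,r in relrows([q0+(q1-q0)*k for k in np.linspace(0,1,7)[1:]]):print()
E
```

```text
position: [0.4185, -0.1386, 0.0099]
ft_force: [-0.4, -0.1, -1.5]
position: [0.4185, -0.1387, 0.0101]
ft_force: [-0.5, -0.1, -0.8]
grip_width: 0.0616
time: 11.0
position: [0.4601, -0.0446, 0.1116]
tool_rot: [-0.511, 0.77, -0.218, -0.313]
ft_force: [-0.1, -1.1, -0.0]
grip_width: 0.0726
grip_force: 0.0
[ 0.08  0.74  1.73 -0.75  1.2  -2.19]
dp [131.    4.4 141.7] rot [-2.218  0.023  2.224] rows>= 21.0
1 [-1.17  0.73  1.85  0.57  1.23 -1.16]
dp [26.0, 36.0, 55.0] rot [-0.329, -0.082, 0.395] pos [0.405, -0.084, 0.09] b-lowest 
dp [39.0, 65.0, 87.0] rot [-0.665, -0.125, 0.796] pos [0.366, -0.102, 0.077] b-lowest 
dp [47.0, 78.0, 101.0] rot [-1.013, -0.133, 1.194] pos [0.349, -0.111, 0.072] b-lowest 
dp [58.0, 69.0, 108.0] rot [-1.381, -0.108, 1.577] pos [0.352, -0.127, 0.075] b-lowest 
dp [84.0, 41.0, 119.0] rot [-1.777, -0.055, 1.928] pos [0.368, -0.161, 0.086] b-lowest 
dp [131.0, 4.0, 142.0] rot [-2.218, 0.023, 2.224] pos [0.382, -0.221, 0.103] b-lowest 
dp [131.    4.4 141.7] rot [-1.700e-02 -1.568e+00 -1.000e-03] rows>= 10.5
-1 [-1.17  0.73  1.85  0.57  1.23  1.99]
dp [26.0, 36.0, 55.0] rot [-0.349, 0.006, 0.913] pos [0.405, -0.084, 0.09] b-lowest 
dp [39.0, 65.0, 87.0] rot [-0.719, 0.252, 1.797] pos [0.366, -0.102, 0.077] b-lowest 
dp [47.0, 78.0, 101.0] rot [-1.066, 0.819, 2.572] pos [0.349, -0.111, 0.072] b-lowest 
dp [58.0, 69.0, 108.0] rot [0.854, -1.243, -1.995] pos [0.352, -0.127, 0.075] b-lowest 
dp [84.0, 41.0, 119.0] rot [0.434, -1.443, -0.993] pos [0.368, -0.161, 0.086] b-lowest 
dp [131.0, 4.0, 142.0] rot [-0.017, -1.568, -0.001] pos [0.382, -0.221, 0.103] b-lowest
```

```bash
python3 -m jog '{"dp":[[40,0,-40],[70,10,-20],[76,36,5],[76,36,5],[90,45,10],[100,55,12],[114,65,12],[114,65,12],[118,70,20],[122,78,26],[122,78,26],[122,78,26]],"delta_rot":[[-0.08,-0.02,0.1],[-0.2,-0.05,0.25],[-0.329,-0.082,0.395],[-0.329,-0.082,0.395],[-0.42,-0.09,0.5],[-0.5,-0.1,0.6],[-0.6,-0.11,0.7],[-0.665,-0.125,0.796],[-0.75,-0.125,0.9],[-0.84,-0.13,1.0],[-0.93,-0.13,1.1],[-1.013,-0.133,1.194]],"gripper":[1,1,1,1,1,1,1,1,1,1,1,1]}'
python3 - <<'E'
from v import *
o=robot.get_obs();q0=o["q"];print(q0.round(2))
f=h(np.radians(67.5));m=np.array([.42,-.13,.025])
L=pose(f-Z,f,1,m-f*.02-.13*(f-Z)/2**.5);delta(*L);q1=ik(*L,n=15)[0];print(q1.round(2))
for q,x,r in relrows([q0+(q1-q0)*k for k in np.linspace(0,1,5)[1:]]):print()
E
```

```text
time: 12.2
position: [0.3423, -0.1134, 0.1756]
tool_rot: [0.188, 0.934, 0.06, -0.297]
ft_force: [-0.3, -0.1, -0.7]
grip_width: 0.0873
grip_force: 0.0
[-0.55  0.56  1.75 -0.09  1.44 -1.69]
dp [-105.7  -83.8   13.6] rot [-1.009  0.133  1.199] rows>= 10.5
[-1.17  0.73  1.85  0.57  1.23 -1.16]
dp [-22.0, -6.0, 16.0] rot [-0.252, 0.003, 0.282] pos [0.348, -0.122, 0.15] b-lowest 
dp [-48.0, -19.0, 21.0] rot [-0.503, 0.024, 0.58] pos [0.36, -0.141, 0.131] b-lowest 
dp [-77.0, -44.0, 19.0] rot [-0.755, 0.067, 0.887] pos [0.373, -0.174, 0.116] b-lowest 
dp [-106.0, -84.0, 14.0] rot [-1.009, 0.133, 1.199] pos [0.382, -0.221, 0.103] b-lowest
```

```bash
python3 -m jog '{"dp":[[-10,-3,8],[-22,-6,12],[-22,-6,14],[-35,-12,18],[-48,-19,21],[-48,-19,21],[-62,-31,20],[-77,-44,19],[-90,-64,16],[-106,-84,14],[-106,-84,14],[-106,-84,14]],"delta_rot":[[-0.09,0,0.1],[-0.19,0,0.2],[-0.252,0.003,0.282],[-0.35,0.01,0.4],[-0.44,0.018,0.5],[-0.503,0.024,0.58],[-0.63,0.045,0.73],[-0.755,0.067,0.887],[-0.84,0.08,0.98],[-0.94,0.12,1.1],[-1.009,0.133,1.199],[-1.009,0.133,1.199]],"gripper":[1,1,1,1,1,1,1,1,1,1,1,1]}'
cat > f3.py <<'E'
from v import *
from scipy.optimize import minimize
o=robot.get_obs();c=cam("wrist",o);im=robot.camera("wrist")[:,:,::-1].copy();cv2.imwrite("pics/w3.png",im)
print(o["q"].round(2))
hsv=cv2.cvtColor(im,cv2.COLOR_BGR2HSV)
def rt(phi): # bottle lying: z along phi
    f=h(phi);return R.from_matrix(np.c_[np.cross(Z,f),Z,f])
def msk(v): b=v[:2]-h(v[2])[:2]*.055;return bottle_mask(c,[b[0],b[1],.025],rt(v[2]))
v0=np.array([.42,-.13,1.178]);M0=msk(v0)
roi=cv2.dilate((M0>.5).astype(np.uint8),np.ones((41,41))).astype(float);roi[230:]=0
m=((hsv[...,1]<45)&(hsv[...,2]>90)&(roi>0)).astype(np.uint8);m=cv2.morphologyEx(m,cv2.MORPH_OPEN,np.ones((3,3)))
n,l,st,_=cv2.connectedComponentsWithStats(m);m=(l==1+st[1:,4].argmax()).astype(float);print(m.sum())
cost=lambda v:(abs(msk(v)-m)*roi).sum()
s=minimize(cost,v0,method="Nelder-Mead",options=dict(initial_simplex=v0+np.array([[0,0,0],[.008,0,0],[0,.008,0],[0,0,.08]])))
print(s.x.round(4),s.fun)
out=im.copy();cv2.drawContours(out,cv2.findContours((msk(s.x)>.5).astype(np.uint8),0,1)[0],-1,(0,0,255),1);cv2.imwrite("pics/w3o.png",out)
E
python3 f3.py
```

```text
time: 13.4
position: [0.3824, -0.2205, 0.103]
tool_rot: [0.768, 0.513, 0.319, -0.214]
ft_force: [-1.8, 0.3, 0.1]
grip_width: 0.0871
grip_force: 0.0
[-1.17  0.73  1.85  0.57  1.23 -1.16]
4988.0
[ 0.4209 -0.1323  1.1799] 251.01176470588234
```

View pics/w3o.png

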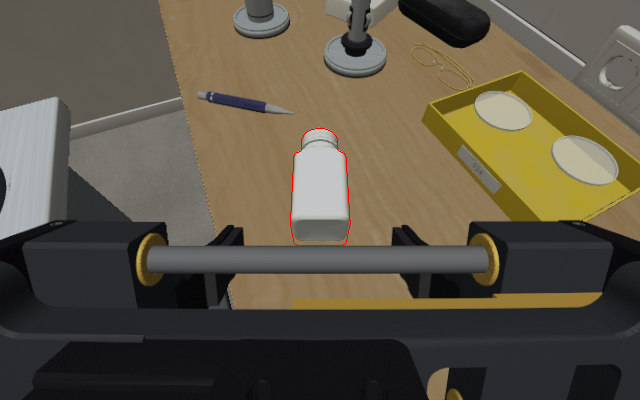

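The overlay fits the lying bottle: centre (0.421, −0.132), axis 1.18 rad. The sprung stand's foot shows at about (355,55). Now I advance and grip 35 mm from the base, and measure the stand from this picture.

Run:
```python
from v import *
f=h(1.18);G=pose(f-Z,f,1,np.array([.421,-.132,.025])-f*.02);delta(*G);print(G[0])
c=cam("wrist");im=cv2.imread("pics/w3.png")
# fit foot rim ellipse: grey foot mask (z=.015 r=.046)
crop=im[25:85,315:395];cv2.imwrite("pics/st.png",cv2.resize(crop,(640,480)))
t=np.linspace(0,6.28,40)
for S in([.559,.066],[.555,.066],[.559,.061]):
    k=lambda r,z:project(c,np.c_[S[0]+r*np.cos(t),S[1]+r*np.sin(t),0*t+z])
    a=k(.046,.015);b=k(.046,0);cc=k(.0225,.03);print(S,"foot L,T,R",a.min(0).round(1),a.max(0).round(1),"bot",b.max(0).round(1),"collar",cc.min(0).round(1),cc.max(0).round(1))
```

```text
dp [ -2.4   2.9 127.9] rot [-0.002 -0.003 -0.002] rows>= 2.6
[ 0.41849924 -0.13807001  0.01156497]
[0.559, 0.066] foot L,T,R [323.5  34. ] [388.   71.8] bot [385.9  81.3] collar [340.6  32.7] [373.1  51.1]
[0.555, 0.066] foot L,T,R [321.   34.5] [385.5  72.5] bot [383.5  82. ] collar [338.   33.3] [370.5  51.7]
[0.559, 0.061] foot L,T,R [324.9  35.7] [389.7  73.9] bot [387.6  83.4] collar [342.1  34.5] [374.8  53.1]
```

View pics/st.png

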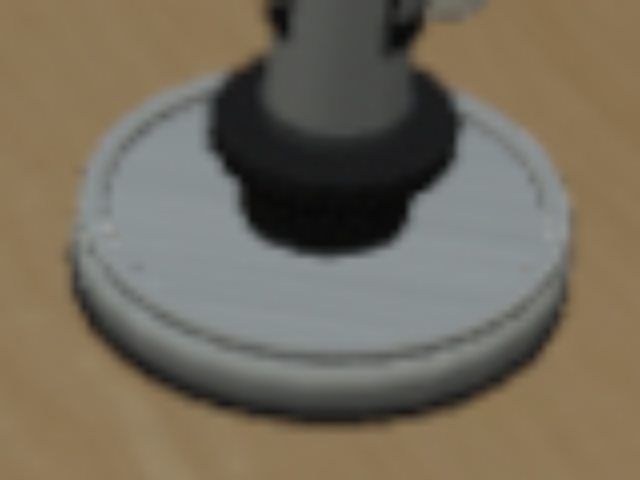

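The stand is at about (0.5585, 0.0665): the foot rim and collar in the picture match that to within a pixel. Gripping now.

```bash
python3 -m jog '{"dp":[[-2,3,30],[-2,3,60],[-2,3,90],[-2,3,115],[-2,3,128],[-2,3,128],[-2,3,128],[-2,3,128],[-2,3,128],[-2,3,128],[-2,3,128],[-2,3,128]],"delta_rot":[[0,0,0],[0,0,0],[0,0,0],[0,0,0],[0,0,0],[0,0,0],[0,0,0],[0,0,0],[0,0,0],[0,0,0],[0,0,0],[0,0,0]],"gripper":[1,1,1,1,1,1,-1,-1,-1,-1,-1,-1]}' 50
python3 - <<'E'
from v import *
o=robot.get_obs();q0=o["q"];print(q0.round(2))
S=np.array([.5585,.0665,.105])
for t in(270,240):
  L=pose(-h(np.radians(t))-Z,-Z,1,S+.12*Z);q1=ik(*L,n=15)
  print(t,[q.round(2) for q in q1])
E
```

```text
time: 14.65
position: [0.4207, -0.1395, 0.0122]
tool_rot: [0.766, 0.516, 0.318, -0.213]
ft_force: [-0.1, -2.4, 2.1]
grip_width: 0.0496
grip_force: 49.9
[-1.02  0.91  1.94  0.76  0.98 -1.29]
270 [array([-0.43,  0.59,  1.65,  0.72,  1.36,  2.38])]
240 [array([-0.47,  0.49,  1.91,  1.  ,  0.99,  2.51])]
```

```bash
python3 - <<'E'
from v import *
o=robot.get_obs();c=R.from_quat(o["tool_rot"]);f=h(1.18)
lip=c.inv().apply(np.array([.421,-.132,.025])+f*.055-o["position"]);ax=c.inv().apply(f)
print(lip.round(4),ax.round(4));lip[1]=0;ax[1]=0;ax/=np.linalg.norm(ax)
np.save("lip.npy",np.r_[lip,ax])
E
python3 -m jog '{"dp":[[20,0,-20],[50,0,-50],[80,0,-80],[106,0,-106],[106,0,-106]],"delta_rot":[[0,0,0],[0,0,0],[0,0,0],[0,0,0],[0,0,0]],"gripper":[-1,-1,-1,-1,-1]}'
cat >> v.py <<'E'
def target(lip,azim_deg):
    "tool pose with bottle axis straight down, lip at given point, hand from azimuth"
    d=np.load("lip.npy");l,ax=d[:3],d[3:]
    P=pose(-h(np.radians(azim_deg))-Z,-Z,1,[0,0,0]);r=P[1]
    w=r.apply(ax);v=np.cross(w,-Z);r=R.from_rotvec(v)*r   # fine levelling
    return np.array(lip)-r.apply(l),r
E
python3 - <<'E'
from v import *
q0=robot.get_obs()["q"];print(q0.round(2))
L=target([.5585,.0665,.16],270);q1=ik(*L,n=15)[0];print(q1.round(2),L[0].round(3))
d=np.load("lip.npy")
for q,x,r in relrows([q0+(q1-q0)*k for k in np.linspace(0,1,7)[1:]]):print("lip",(x+r.apply(d[:3])).round(3))
E
```

```text
[ 0.053  -0.0022  0.0348] [0.7073 0.0052 0.7069]
time: 15.15
position: [0.4214, -0.1401, 0.1649]
tool_rot: [0.766, 0.518, 0.318, -0.209]
ft_force: [-0.8, 0.1, -1.6]
grip_width: 0.0497
grip_force: 49.9
[-1.02  0.58  1.92  0.65  1.24 -1.05]
[-0.43  0.58  1.64  0.71  1.38  2.4 ] [0.558 0.079 0.222]
dp [29.0, 17.0, 19.0] rot [0.043, -0.013, 0.481] pos [0.45, -0.115, 0.172] b-lowest lip [ 0.494 -0.069  0.179]
dp [62.0, 32.0, 41.0] rot [0.08, -0.048, 0.96] pos [0.478, -0.085, 0.18] b-lowest lip [ 0.533 -0.055  0.174]
dp [98.0, 42.0, 63.0] rot [0.104, -0.106, 1.438] pos [0.503, -0.05, 0.189] b-lowest lip [ 0.56  -0.037  0.164]
dp [136.0, 48.0, 88.0] rot [0.107, -0.184, 1.913] pos [0.525, -0.011, 0.199] b-lowest lip [ 0.572 -0.012  0.156]
dp [178.0, 49.0, 113.0] rot [0.08, -0.284, 2.383] pos [0.544, 0.032, 0.21] b-lowest lip [0.57  0.022 0.153]
dp [221.0, 45.0, 139.0] rot [0.009, -0.401, 2.848] pos [0.559, 0.079, 0.222] b-lowest lip [0.559 0.066 0.16 ]
```

```bash
python3 -m jog '{"dp":[[8,4,5],[15,9,10],[22,13,15],[29,17,19],[37,21,25],[45,25,30],[54,29,36],[62,32,41],[72,35,47],[82,37,52],[90,40,58],[98,42,63]],"delta_rot":[[0.01,0,0.12],[0.02,-0.005,0.24],[0.03,-0.01,0.36],[0.043,-0.013,0.481],[0.05,-0.02,0.6],[0.06,-0.03,0.72],[0.07,-0.04,0.84],[0.08,-0.048,0.96],[0.086,-0.06,1.08],[0.09,-0.075,1.2],[0.1,-0.09,1.32],[0.104,-0.106,1.438]],"gripper":[-1,-1,-1,-1,-1,-1,-1,-1,-1,-1,-1,-1]}'|grep -E "time|pos|width"
python3 - <<'E'
from v import *
q0=robot.get_obs()["q"];print(q0.round(2))
L=target([.5585,.0665,.16],270);q1=ik(*L,n=15)[0];print(q1.round(2),L[0].round(3))
d=np.load("lip.npy")
for q,x,r in relrows([q0+(q1-q0)*k for k in np.linspace(0,1,4)[1:]]):print("lip",(x+r.apply(d[:3])).round(3))
E
```

```text
time: 16.35
position: [0.5019, -0.0489, 0.1854]
grip_width: 0.0494
[-0.73  0.59  1.78  0.68  1.31  0.68]
[-0.43  0.58  1.64  0.71  1.38  2.4 ] [0.558 0.079 0.222]
dp [14.0, -38.0, 22.0] rot [-0.013, -0.043, 0.475] pos [0.525, -0.01, 0.196] b-lowest lip [ 0.571 -0.011  0.153]
dp [25.0, -79.0, 46.0] rot [-0.047, -0.081, 0.949] pos [0.544, 0.033, 0.209] b-lowest lip [0.569 0.023 0.152]
dp [30.0, -123.0, 71.0] rot [-0.104, -0.106, 1.421] pos [0.559, 0.079, 0.222] b-lowest lip [0.559 0.066 0.16 ]
```

```bash
python3 -m jog '{"dp":[[4,-9,5],[7,-19,11],[11,-29,17],[14,-38,22],[17,-48,28],[20,-58,34],[23,-69,40],[25,-79,46],[27,-90,52],[28,-101,58],[30,-112,65],[30,-123,71]],"delta_rot":[[0,-0.01,0.12],[-0.005,-0.02,0.24],[-0.01,-0.03,0.36],[-0.013,-0.043,0.475],[-0.02,-0.05,0.6],[-0.03,-0.06,0.72],[-0.04,-0.07,0.84],[-0.047,-0.081,0.949],[-0.06,-0.09,1.07],[-0.075,-0.096,1.19],[-0.09,-0.1,1.31],[-0.104,-0.106,1.421]],"gripper":[-1,-1,-1,-1,-1,-1,-1,-1,-1,-1,-1,-1]}'|grep -E "time|pos|width"
cat > f4.py <<'E'
from v import *
L=target([.5585,.0665,.16],270);delta(*L)
o=robot.get_obs();d=np.load("lip.npy");r=R.from_quat(o["tool_rot"])
lip=o["position"]+r.apply(d[:3]);b=r.apply(d[3:]);print("lip",lip.round(4),"axis",b.round(3))
base=lip-.11*b;zz=np.array([r.apply([0,1,0])]);bx=zz[0];rt=R.from_matrix(np.c_[bx,np.cross(b,bx),b])
S=np.array([.5585,.0665]);t=np.linspace(0,6.28,40)
out=[]
for n,(cx,cy,w) in dict(top=(290,190,60),scene=(330,190,70),wrist=(320,190,140)).items():
    c=cam(n,o);im=robot.camera(n)[:,:,::-1].copy();cv2.imwrite(f"pics/{n}4.png",im)
    k=400//w if w<100 else 4
    big=cv2.resize(im,None,fx=6,fy=6,interpolation=cv2.INTER_CUBIC)
    mm=cv2.resize(bottle_mask(c,base,rt),None,fx=6,fy=6)
    cv2.drawContours(big,cv2.findContours((mm>.5).astype(np.uint8),0,1)[0],-1,(0,0,255),1)
    for rad,z in((.046,.015),(.0225,.03),(.0075,.112)):
        p=project(c,np.c_[S[0]+rad*np.cos(t),S[1]+rad*np.sin(t),0*t+z]);cv2.polylines(big,[np.int32(p*6+3)],True,(0,255,0),1)
    x0=max(cx-w//2,0)*6;y0=max(cy-w//2,0)*6
    out.append(cv2.resize(big[y0:y0+w*6,x0:x0+w*6],(400,400)))
cv2.imwrite("pics/c4.png",cv2.resize(np.hstack(out[:2]),(800,400)));cv2.imwrite("pics/c4w.png",out[2])
E
python3 f4.py
```

```text
time: 17.55
position: [0.5582, 0.0799, 0.2217]
grip_width: 0.0499
dp [ 0.1 -0.3 -0.6] rot [ 0.    -0.001 -0.   ] rows>= 0.0
lip [0.5581 0.067  0.1596] axis [-0.    -0.001 -1.   ]
```

View pics/c4.png

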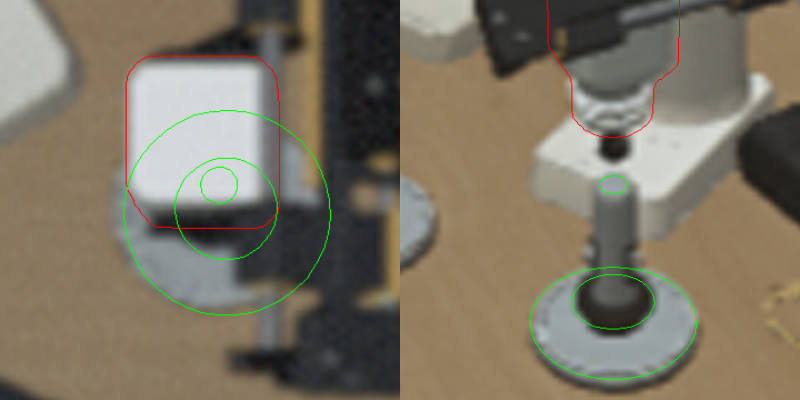

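Scene view: the foot, collar, post tip (613,185) and lip (613,135) all lie on their predicted outlines. In the top view the foot appears 1–1.5 px up-left of its prediction. That was my tenth picture, so from here I compare numerically within each camera.

```bash
cat > f5.py <<'E'
from v import *
from scipy.optimize import minimize
t=np.linspace(0,6.28,60)
def foot(c,S):
    m=np.zeros((400,640),np.uint8)
    p=np.vstack([project(c,np.c_[S[0]+r*np.cos(t),S[1]+r*np.sin(t),0*t+z]) for r,z in((.046,.0),(.046,.015))])
    cv2.fillConvexPoly(m,np.int32(np.round(cv2.convexHull(p.astype(np.float32))*16)),255,cv2.LINE_AA,4);return m/255.
o=None
import pickle
for n,fn in(("top","top0"),("scene","scene0")):
    c=cam(n);im=cv2.imread(f"pics/{fn}.png");hsv=cv2.cvtColor(im,cv2.COLOR_BGR2HSV)
    M=foot(c,[.5585,.0665]);roi=cv2.dilate((M>.5).astype(np.uint8),np.ones((11,11))).astype(float)
    m=((hsv[...,1]<60)&(roi>0)).astype(np.uint8)
    u,v=project(c,[[.5585,.0665,.0]])[0]
    if n=="scene": roi[:int(v)-3]=0   # use the front half and sides only (post/microscope behind)
    m=cv2.morphologyEx(m,cv2.MORPH_CLOSE,np.ones((9,9))) if n=="top" else m
    cost=lambda s:(abs(foot(c,s)-m)*roi).sum()
    s=minimize(cost,[.5585,.0665],method="Nelder-Mead",options=dict(initial_simplex=[[.5585,.0665],[.5665,.0665],[.5585,.0745]]));print(n,"foot",s.x.round(4),s.fun)
# bottle base in top4
c=cam("top");im=cv2.imread("pics/top4.png");o=robot.get_obs();d=np.load("lip.npy");r=R.from_quat(o["tool_rot"])
lip=o["position"]+r.apply(d[:3]);b=r.apply(d[3:]);base=lip-.11*b
bx=r.apply([0,1,0]);rt=R.from_matrix(np.c_[bx,np.cross(b,bx),b])
g=cv2.cvtColor(im,cv2.COLOR_BGR2GRAY).astype(float);u,v=project(c,[base])[0];print("base px",u,v)
w=np.s_[int(v)-20:int(v)+20,int(u)-20:int(u)+20]
rr=np.arange(-25,26)/1000
# edges along image row/col through the base centre
print(g[int(round(v)),int(u)-16:int(u)+17].astype(int).tolist());print(g[int(v)-16:int(v)+17,int(round(u))].astype(int).tolist())
for z in(0,.004): print([project(c,[base+b*z+bx*sx*.025+np.cross(b,bx)*sy*.025])[0].round(1).tolist() for sx,sy in((1,0),(-1,0),(0,1),(0,-1))])
E
python3 f5.py
```

```text
top foot [0.5616 0.0724] 32.85490196078432
scene foot [0.5629 0.076 ] 22.14901960784314
base px 289.61373039171565 179.13164291953237
[126, 125, 123, 122, 124, 134, 168, 209, 215, 214, 214, 216, 215, 215, 214, 215, 213, 215, 214, 214, 215, 215, 215, 215, 212, 184, 137, 113, 102, 101, 119, 121, 131]
[118, 115, 95, 54, 31, 68, 138, 204, 217, 216, 214, 213, 216, 216, 214, 216, 215, 215, 214, 216, 216, 215, 214, 214, 214, 215, 200, 146, 80, 48, 30, 27, 29]
[[289.6, 189.8], [289.6, 168.5], [278.9, 179.2], [300.4, 179.1]]
[[289.7, 190.0], [289.7, 168.8], [279.0, 179.4], [300.4, 179.3]]
```

```bash
cat > f6.py <<'E'
from v import *
o=robot.get_obs()
def blob(fn,c,name,thr=55):
    g=cv2.cvtColor(cv2.imread(f"pics/{fn}.png"),cv2.COLOR_BGR2GRAY)
    t=np.linspace(0,6.28,40);p=project(c,np.c_[.559+.0225*np.cos(t),.067+.0225*np.sin(t),0*t+.03])
    print(name,"collar pred",p.min(0).round(1),p.max(0).round(1),"tip",project(c,[[.559,.067,.112]])[0].round(1))
    x0,y0=np.maximum(p.min(0).astype(int)-8,0);x1,y1=p.max(0).astype(int)+9
    m=(g[y0:y1,x0:x1]<thr).astype(np.uint8);n,l,st,ce=cv2.connectedComponentsWithStats(m)
    for i in np.argsort(-st[1:,4])[:3]+1:print("  blob",(st[i,:2]+[x0,y0]).tolist(),(st[i,:2]+st[i,2:4]+[x0,y0]).tolist(),st[i,4])
    return g
for fn,n in(("top0","top"),("scene0","scene"),("wrist4","wrist")):
    blob(fn,cam(n,o),n)
d=np.load("lip.npy");r=R.from_quat(o["tool_rot"]);lip=o["position"]+r.apply(d[:3]);t=np.linspace(0,6.28,40)
p=project(cam("wrist",o),np.c_[lip[0]+.019*np.cos(t),lip[1]+.019*np.sin(t),0*t+lip[2]]);print("wrist lip",p.min(0).round(1),p.max(0).round(1))
g=cv2.cvtColor(cv2.imread("pics/top0.png"),cv2.COLOR_BGR2GRAY);print(g[178:206,278:310:1])
E
python3 f6.py
```

```text
top collar pred [285.6 183. ] [300.9 198.2] tip [292.2 187.1]
  blob [285, 188] [299, 197] 48
scene collar pred [324.7 202.4] [339.1 212. ] tip [331.9 186.7]
  blob [326, 203] [339, 214] 66
  blob [335, 198] [336, 199] 1
wrist collar pred [292.4   9.3] [343.   59.2] tip [317.1  97.9]
  blob [290, 12] [338, 68] 982
  blob [302, 36] [312, 60] 75
wrist lip [288.6 126. ] [346.6 165. ]
[[110 112 110 111 115 127 129 134 138 132 132 133 128 125 126 127 129 130
  133 132 129 126 122 112 109 109 110 112 109 111 108 109]
 [113 108 108 110 123 135 129 128 131 132 128 130 129 130 130 131 132 129
  131 131 129 133 129 119 111 106 110 111 109 109 109 110]
 [109 108 111 122 133 130 124 125 131 129 132 127 129 130 128 130 130 128
  131 131 129 130 130 130 120 106 105 107 109 109 107 111]
 [108 109 120 131 131 132 129 129 129 129 125 127 120 122 123 125 128 131
  129 129 130 129 133 131 127 119 107 107 110 111 110 111]
 [110 118 128 132 126 127 131 131 131 125 125 118 112 110 108 108 114 118
  127 131 129 131 131 132 134 135 124 111 110 111 107 111]
 [112 121 130 126 128 132 131 130 123 114 116 121 1
[... 2308 characters left out ...]
1 131 117 100  99 107 110 111 109]
 [111 106 111 122 132 128 127 129 131 134 132 135 132 133 132 131 132 131
  128 127 131 131 131 130 116  99  99 108 111 109 111 111]
 [110 110 106 108 113 122 126 126 128 132 130 128 132 131 132 131 130 128
  127 129 130 131 125 110  96  94 105 111 114 113 112 112]
 [113 110 110 109 106 105 112 127 130 131 128 127 135 133 132 133 130 126
  129 133 130 121 114 101 100 107 113 115 116 115 114 113]
 [113 115 114 115 110 105 106 117 124 121 126 133 138 135 135 136 134 129
  128 127 113 103 100 102 107 111 112 113 113 116 114 112]
 [112 113 113 113 110 112 107 107 100  99 112 127 125 121 126 123 117 111
  110 101 100 102 109 111 112 112 112 112 111 110 112 112]]
```

Run:
```python
from v import *
o=robot.get_obs();c=cam("wrist",o);g=cv2.cvtColor(cv2.imread("pics/wrist4.png"),cv2.COLOR_BGR2GRAY).astype(int)
for y in(20,40,75,88,95,100,105,110,115):print(y,g[y,280:352:2].tolist())
for x in(310,314,318):print(x,g[80:130:2,x].tolist())
P=lambda s:[project(c,[[s[0],s[1],z]])[0].round(1).tolist() for z in(.03,.08,.1,.112)]
print(P([.559,.067]),P([.562,.067]),P([.559,.072]))
t=np.linspace(0,6.28,60)
for s in([.559,.067],[.562,.0725]):
    for r,z in((.0075,.112),(.0125,.1),(.0125,.07),(.0225,.03)):
        p=project(c,np.c_[s[0]+r*np.cos(t),s[1]+r*np.sin(t),0*t+z]);print(s,z,p.min(0).round(1),p.max(0).round(1))
```

```text
20 [170, 169, 168, 170, 168, 168, 170, 169, 22, 33, 37, 39, 38, 38, 38, 39, 38, 36, 40, 39, 38, 38, 39, 37, 35, 26, 137, 174, 171, 169, 168, 169, 171, 172, 170, 168]
40 [169, 169, 169, 168, 165, 37, 38, 37, 37, 40, 86, 89, 33, 81, 99, 93, 59, 110, 109, 108, 106, 109, 109, 106, 66, 36, 37, 39, 38, 134, 173, 172, 174, 176, 173, 171]
75 [147, 148, 148, 149, 146, 146, 145, 147, 148, 101, 98, 105, 104, 106, 109, 110, 111, 108, 109, 109, 108, 109, 111, 108, 120, 147, 149, 150, 150, 149, 148, 149, 147, 147, 148, 148]
88 [147, 147, 147, 148, 147, 143, 148, 149, 143, 96, 105, 113, 124, 141, 161, 166, 170, 171, 168, 161, 145, 131, 126, 117, 122, 147, 149, 152, 150, 147, 149, 148, 147, 150, 149, 150]
95 [152, 151, 148, 148, 146, 143, 148, 149, 147, 94, 150, 160, 167, 168, 170, 172, 172, 174, 173, 172, 175, 172, 171, 149, 139, 150, 148, 149, 148, 146, 148, 147, 145, 148, 149, 150]
100 [154, 154, 153, 152, 150, 143, 147, 149, 149, 146, 146, 159, 174, 173, 169, 170, 172, 172, 174, 173, 173, 175, 169, 155, 146, 148, 149, 149, 148, 148, 149, 147, 149, 149, 151, 151]
105 [157, 156, 155, 155, 153, 153
[... 783 characters left out ...]
18 [115, 122, 127, 134, 161, 175, 174, 173, 171, 171, 173, 174, 174, 174, 160, 149, 149, 148, 148, 147, 146, 148, 148, 128, 132]
[[317.7, 36.0], [317.3, 71.0], [317.2, 87.3], [317.1, 97.9]] [[314.3, 36.0], [313.6, 71.0], [313.2, 87.3], [313.0, 97.9]] [[317.6, 41.4], [317.3, 76.4], [317.1, 92.7], [317.0, 103.3]]
[0.559, 0.067] 0.112 [307.   89.5] [327.2 105.9]
[0.559, 0.067] 0.1 [300.8  72.9] [333.6 100.5]
[0.559, 0.067] 0.07 [302.1  48.9] [332.7  76.7]
[0.559, 0.067] 0.03 [292.4   9.3] [343.   59.2]
[0.562, 0.0725] 0.112 [303.2  95.7] [323.  111.4]
[0.562, 0.0725] 0.1 [297.2  79.4] [329.3 105.9]
[0.562, 0.0725] 0.07 [298.8  55.4] [328.8  82.1]
[0.562, 0.0725] 0.03 [289.4  16.2] [339.2  64.4]
```

Comparing within each camera, the top and wrist views both put the post about 4 mm further in +x and 3.5 mm further in +y than the lip is now. The corrected target is (0.5623, 0.0707).

Run:
```python
from v import *
for z in(.16,.125,.1,.07): delta(*target([.5623,.0707,z],270))
```

```text
dp [-2.7 -4.4  2.6] rot [ 0.    -0.001  0.008] rows>= 0.1
dp [22.1 -4.2 27.4] rot [ 0.    -0.001  0.008] rows>= 0.7
dp [39.7 -4.  45. ] rot [ 0.    -0.001  0.008] rows>= 1.2
dp [60.9 -3.9 66.3] rot [ 0.    -0.001  0.008] rows>= 1.8
```

```bash
python3 -m jog '{"dp":[[-3,-4.3,2.6],[5,-4.3,10],[14,-4.2,19],[22,-4.2,27],[22,-4.2,27],[22,-4.2,27]],"delta_rot":[[0,0,0.008],[0,0,0.008],[0,0,0.008],[0,0,0.008],[0,0,0.008],[0,0,0.008]],"gripper":[-1,-1,-1,-1,-1,-1]}'
python3 - <<'E'
from v import *
o=robot.get_obs();d=np.load("lip.npy");r=R.from_quat(o["tool_rot"]);print("lip",(o["position"]+r.apply(d[:3])).round(4))
c=cam("wrist",o);im=robot.camera("wrist")[:,:,::-1];cv2.imwrite("pics/wrist5.png",im);g=cv2.cvtColor(im.copy(),cv2.COLOR_BGR2GRAY).astype(int)
lip=o["position"]+r.apply(d[:3]);t=np.linspace(0,6.28,60)
for n,s,rad,z in(("lip",lip,.019,lip[2]),("bore",lip,.015,lip[2]),("tip",[.5623,.0707],.0075,.112),("post",[.5623,.0707],.0125,.1)):
    p=project(c,np.c_[s[0]+rad*np.cos(t),s[1]+rad*np.sin(t),0*t+z]);print(n,p.min(0).round(1),p.max(0).round(1))
for y in(60,80,100):print(y,g[y,284:352:2].tolist())
for x in(312,318,324):print(x,g[80:160:2,x].tolist())
for y in(135,140,145,150):print(y,g[y,276:360:2].tolist())
E
```

```text
time: 18.3
position: [0.5626, 0.0829, 0.1879]
tool_rot: [-0.652, 0.654, 0.271, 0.271]
ft_force: [-0.1, -0.9, -0.5]
grip_width: 0.0496
grip_force: 49.9
lip [0.5625 0.07   0.1259]
lip [288.5 126. ] [346.6 164.9]
bore [294.6 130.7] [340.4 161.4]
tip [306.9 124.2] [328.8 139.8]
post [300.1 105.7] [335.6 132.3]
60 [172, 172, 171, 165, 39, 39, 38, 40, 38, 73, 92, 100, 88, 35, 20, 23, 51, 113, 111, 111, 109, 110, 112, 111, 98, 37, 39, 38, 38, 37, 138, 177, 175, 175]
80 [161, 175, 171, 166, 147, 168, 176, 174, 171, 113, 93, 20, 18, 18, 19, 22, 55, 114, 110, 112, 111, 110, 112, 113, 101, 27, 108, 115, 174, 152, 142, 169, 171, 164]
100 [150, 151, 151, 149, 148, 149, 151, 151, 144, 96, 101, 107, 106, 107, 111, 112, 114, 113, 110, 112, 111, 110, 112, 114, 111, 108, 150, 150, 152, 152, 151, 152, 150, 149]
312 [19, 51, 110, 110, 110, 111, 111, 112, 111, 111, 111, 111, 112, 112, 112, 114, 117, 120, 123, 144, 169, 170, 170, 133, 135, 138, 160, 223, 141, 158, 221, 143, 140, 228, 190, 130, 129, 124, 110, 116]
318 [114, 113, 113, 113, 113, 113, 113, 114, 113, 114, 113, 114, 112, 113, 115, 118, 122, 128
[... 473 characters left out ...]
24, 127, 127, 149, 150, 153, 153, 153, 152, 152, 150, 153]
140 [210, 210, 210, 210, 210, 202, 164, 165, 120, 184, 206, 136, 132, 130, 162, 192, 203, 214, 221, 223, 224, 219, 222, 216, 210, 205, 200, 165, 128, 138, 162, 219, 199, 118, 156, 156, 152, 150, 152, 156, 156, 158]
145 [208, 208, 208, 208, 208, 209, 198, 185, 169, 146, 196, 194, 137, 136, 136, 140, 166, 190, 209, 227, 227, 227, 222, 209, 183, 159, 138, 137, 137, 143, 212, 207, 151, 201, 191, 148, 150, 158, 159, 156, 153, 145]
150 [20, 20, 162, 208, 208, 208, 153, 170, 169, 148, 228, 228, 228, 221, 179, 132, 131, 131, 130, 130, 131, 132, 131, 132, 131, 131, 131, 180, 215, 228, 228, 223, 159, 178, 194, 175, 155, 156, 156, 154, 151, 84]
```

```bash
python3 -m jog '{"dp":[[4,0.5,3],[8,0.5,7],[11,0.5,10],[14,0.5,13],[17,0.5,16],[20,0.5,19],[22,0.5,21],[22,0.5,21],[22,0.5,21]],"delta_rot":[[0,0,0],[0,0,0],[0,0,0],[0,0,0],[0,0,0],[0,0,0],[0,0,0],[0,0,0],[0,0,0]],"gripper":[-1,-1,-1,-1,-1,-1,-1,-1,-1]}'
cat > st.py <<'E'
from v import *
o=robot.get_obs();d=np.load("lip.npy");r=R.from_quat(o["tool_rot"]);print("lip",(o["position"]+r.apply(d[:3])).round(4),"F",o["ft_force"].round(1),"M",o["moment"].round(2))
for s in([.5623,.0707],): delta(*target([*s,.0675],270))
E
python3 st.py
```

```text
time: 19.25
position: [0.5624, 0.0822, 0.1581]
tool_rot: [-0.653, 0.654, 0.27, 0.271]
ft_force: [-0.6, -1.1, -0.9]
grip_width: 0.0491
grip_force: 49.9
lip [0.5624 0.0693 0.0961] F [-0.6 -1.1 -0.9] M [-0.49  0.08  0.02]
dp [19.2  0.1 21.2] rot [-0.002 -0.001 -0.002] rows>= 0.6
```

```bash
python3 -m jog '{"dp":[[2,0,4],[5,0,7],[8,0,10],[11,0,13],[14,0,16],[17,0,19],[19,0,21],[19,0,21]],"delta_rot":[[0,0,0],[0,0,0],[0,0,0],[0,0,0],[0,0,0],[0,0,0],[0,0,0],[0,0,0]],"gripper":[-1,-1,-1,-1,-1,-1,-1,-1]}'|grep -E "time|width"; python3 st.py
```

```text
time: 20.05
grip_width: 0.0499
lip [0.5621 0.0711 0.0677] F [ 0.9  1.6 -1.3] M [-0.18  0.15 -0.02]
dp [ 0.5 -0.1 -0.1] rot [-0.001  0.    -0.002] rows>= 0.0
```

```bash
python3 -m jog '{"dp":[[1.5,0,1.5],[3,0,3],[4.2,0,4.2],[5.6,0,5.6],[5.6,0,5.6]],"delta_rot":[[0,0,0],[0,0,0],[0,0,0],[0,0,0],[0,0,0]],"gripper":[-1,-1,-1,-1,-1]}' 60|grep -E "time|width"; python3 st.py
```

```text
time: 20.55
grip_width: 0.0495
lip [0.5623 0.071  0.06  ] F [-0.7  2.   2.4] M [0.18 0.17 0.06]
dp [-5.1  0.1 -5.5] rot [-0.002 -0.    -0.002] rows>= 0.1
```

```bash
for i in 1 2; do python3 -m jog '{"dp":[[1.5,0,1.5],[3,0,3],[4.2,0,4.2],[4.2,0,4.2]],"delta_rot":[[0,0,0],[0,0,0],[0,0,0],[0,0,0]],"gripper":[-1,-1,-1,-1]}'|grep -E "time|width"; python3 st.py|head -1; done
```

```text
time: 20.95
grip_width: 0.0498
lip [0.5623 0.0708 0.0535] F [0.9 2.8 0.9] M [0.24 0.11 0.03]
time: 21.35
grip_width: 0.0496
lip [0.5623 0.0707 0.0476] F [0.4 3.3 1. ] M [ 0.36  0.08 -0.02]
```

```bash
cat > sl.py <<'E'
from v import *
import sys
im=robot.camera("wrist")[:,:,::-1].copy();cv2.imwrite(f"pics/{sys.argv[1]}.png",im)
a=cv2.cvtColor(cv2.imread("pics/wrist5.png"),cv2.COLOR_BGR2GRAY);b=cv2.cvtColor(im,cv2.COLOR_BGR2GRAY)
for y0,y1,x0,x1 in((140,175,280,355),(150,205,275,360)):
    r=cv2.matchTemplate(b[y0-25:y1+25,x0-25:x1+25],a[y0:y1,x0:x1],cv2.TM_CCOEFF_NORMED);_,v,_,p=cv2.minMaxLoc(r);print("shift",p[0]-25,p[1]-25,round(v,3))
for x in(300,318,335):print(x,b[90:180:3,x].tolist())
o=robot.get_obs();c=cam("wrist",o);d=np.load("lip.npy");r=R.from_quat(o["tool_rot"]);l=o["position"]+r.apply(d[:3])
print("top of collar px",project(c,[[.5623,.0707,.03],[.5623,.0707-.0225,.03],l,l-[0,.019,0]]).round(1).tolist())
print([(q["rect"],round(q["score"],2)) for q in robot.search_frame("tint_bottle","wrist")],[(q["rect"],round(q["score"],2)) for q in robot.search_frame("collar","wrist")])
E
python3 sl.py wrist6
```

```text
shift 0 0 0.911
shift 0 0 0.707
300 [176, 177, 172, 162, 19, 23, 38, 40, 39, 40, 40, 45, 82, 110, 129, 134, 187, 132, 214, 136, 228, 124, 123, 104, 126, 131, 134, 137, 139, 140]
318 [177, 121, 22, 23, 27, 40, 39, 38, 46, 63, 114, 113, 129, 135, 157, 183, 138, 160, 140, 228, 132, 131, 117, 118, 126, 131, 134, 137, 140, 139]
335 [171, 173, 177, 175, 39, 23, 38, 40, 39, 39, 38, 43, 66, 96, 127, 124, 219, 133, 219, 137, 228, 126, 121, 102, 125, 131, 134, 137, 140, 140]
top of collar px [[317.5, 127.6], [317.4, 101.4], [317.5, 147.1], [317.5, 125.9]]
[([260.0, 124.9, 371.3, 299.6], 0.92), ([366.9, 178.1, 450.1, 243.4], 0.74)] [([285.7, 93.4, 346.5, 139.6], 0.85)]
```

```bash
for i in 1 2; do python3 -m jog '{"dp":[[1.4,0,1.4],[2.8,0,2.8],[2.8,0,2.8]],"delta_rot":[[0,0,0],[0,0,0],[0,0,0]],"gripper":[-1,-1,-1]}'|grep -E "time|width"; python3 st.py|head -1; done
```

```text
time: 21.8
grip_width: 0.0498
lip [0.5623 0.0706 0.0438] F [-0.4  3.5  0.6] M [ 0.32  0.17 -0.02]
time: 22.1
grip_width: 0.0496
lip [0.5623 0.0705 0.0396] F [1.2 3.8 0. ] M [0.3  0.14 0.02]
```

```bash
for i in 1 2 3 4; do python3 -m jog '{"dp":[[0.5,0,0.5],[1,0,1],[1,0,1]],"delta_rot":[[0,0,0],[0,0,0],[0,0,0]],"gripper":[-1,-1,-1]}'|grep -E "time|width"; python3 st.py|head -1; done
```

```text
time: 22.4
grip_width: 0.0498
lip [0.5623 0.0705 0.0384] F [-0.4  3.9  0.4] M [0.26 0.18 0.05]
time: 22.7
grip_width: 0.0497
lip [0.5622 0.0705 0.037 ] F [-0.8  2.   1.2] M [0.13 0.25 0.09]
time: 23.0
grip_width: 0.0498
lip [0.5621 0.0704 0.0355] F [-1.4  2.8 -0.1] M [-0.01  0.37  0.11]
time: 23.3
grip_width: 0.05
lip [0.5619 0.0705 0.034 ] F [-1.1  1.8 -0.2] M [-0.11  0.43  0.21]
```

```bash
for i in 1 2 3; do python3 -m jog '{"dp":[[0.5,0,0.5],[0.8,0,0.8],[0.8,0,0.8]],"delta_rot":[[0,0,0],[0,0,0],[0,0,0]],"gripper":[-1,-1,-1]}'|grep -E "time"; python3 st.py|head -1; done
```

```text
time: 23.6
lip [0.5621 0.0706 0.0334] F [-2.7  1.1  2.2] M [-0.03  0.67  0.34]
time: 23.9
lip [0.5621 0.0707 0.0334] F [-4.6 -1.1  8.8] M [0.25 1.02 0.47]
time: 24.2
lip [0.5621 0.0707 0.0334] F [-4.6 -3.1 13.6] M [0.52 1.24 0.61]
```

```bash
python3 sl.py wrist7
python3 - <<'E'
from v import *
g=cv2.cvtColor(cv2.imread("pics/wrist7.png"),cv2.COLOR_BGR2GRAY).astype(int)
for x in(296,304,312,318,324,332,340):print(x,g[104:146:2,x].tolist())
o=robot.get_obs();c=cam("wrist",o);t=np.linspace(0,6.28,90)
for r,z in((.0225,.03),(.0225,.024),(.019,.03),(.019,.0334)):
  p=project(c,np.c_[.5621+r*np.cos(t),.0707+r*np.sin(t),0*t+z]);print(r,z,p.min(0).round(1),p.max(0).round(1))
for z in(.03,.033):
  t=cam("top");b=[.5621,.0707,z+.11];print("base px",project(t,[b])[0].round(1))
E
```

```text
shift 0 0 0.733
shift 0 0 0.67
300 [174, 173, 174, 173, 174, 175, 176, 171, 43, 21, 24, 36, 39, 94, 128, 137, 181, 131, 199, 143, 227, 123, 122, 104, 124, 130, 132, 135, 138, 139]
318 [173, 169, 168, 174, 174, 176, 76, 21, 21, 23, 38, 38, 128, 134, 162, 179, 137, 157, 164, 227, 130, 130, 115, 117, 124, 129, 133, 136, 138, 138]
335 [171, 172, 170, 174, 171, 169, 173, 174, 144, 21, 24, 36, 38, 39, 127, 128, 209, 124, 208, 136, 227, 123, 120, 102, 124, 129, 132, 135, 138, 138]
top of collar px [[317.3, 143.2], [317.3, 117.6], [317.5, 147.1], [317.5, 126.0]]
[([260.2, 123.1, 370.6, 296.5], 0.72)] [([284.1, 107.6, 351.3, 148.7], 0.66), ([364.1, 188.0, 449.4, 246.3], 0.62)]
296 [177, 175, 171, 170, 169, 169, 171, 91, 22, 23, 31, 38, 39, 40, 87, 119, 122, 163, 203, 128, 163]
304 [174, 173, 176, 168, 22, 24, 21, 24, 27, 39, 39, 36, 122, 129, 133, 167, 209, 135, 158, 213, 138]
312 [173, 174, 107, 22, 22, 21, 22, 24, 37, 38, 38, 127, 134, 137, 160, 221, 139, 156, 219, 141, 138]
318 [175, 176, 76, 21, 23, 21, 22, 26, 38, 39, 38, 128, 133, 135, 162, 196, 163, 137, 213, 141, 164]
324 [175, 174, 115, 22, 23, 20, 23, 22, 37, 38, 36, 127, 131, 133, 121, 197, 140, 121, 209, 141, 136]
332 [169, 172, 175, 174, 84, 20, 19, 22, 23, 36, 40, 38, 84, 125, 131, 133, 210, 144, 130, 208, 149]
340 [173, 170, 170, 172, 175, 175, 173, 176, 106, 23, 26, 39, 39, 39, 37, 102, 123, 123, 201, 200, 124]
0.0225 0.03 [283.4 117.6] [351.7 164.2]
0.0225 0.024 [284.  110.6] [351.2 157.7]
0.019 0.03 [288.8 121.9] [346.4 161.1]
0.019 0.0334 [288.5 126. ] [346.6 164.9]
base px [290.4 184.6]
base px [290.4 184.5]
```

```bash
for i in 1 2 3; do python3 -m jog '{"dp":[[0.4,0,0.4],[0.7,0,0.7],[0.7,0,0.7]],"delta_rot":[[0,0,0],[0,0,0],[0,0,0]],"gripper":[-1,-1,-1]}'|grep -E "time"; python3 st.py|head -1; done
```

```text
time: 24.65
lip [0.5621 0.0708 0.0334] F [-5.2 -4.2 19.5] M [0.74 1.37 0.73]
time: 24.95
lip [0.5622 0.0709 0.0333] F [-7.7 -7.1 23.7] M [0.94 1.68 0.94]
time: 25.25
lip [0.5623 0.0709 0.0332] F [-8.1 -7.6 29. ] M [1.18 1.8  0.96]
```

29 N without any travel means rigid contact, whereas the springs give way at about 10 N. I stop pushing and unload.

```bash
python3 -m jog '{"dp":[[-1.5,0,-1.5],[-3,0,-3],[-3,0,-3]],"delta_rot":[[0,0,0],[0,0,0],[0,0,0]],"gripper":[-1,-1,-1]}'|grep -E "time"; python3 st.py|head -1;  python3 -m jog '{"dp":[[-0.4,0,-0.4],[-0.7,0,-0.7],[-0.7,0,-0.7]],"delta_rot":[[0,0,0],[0,0,0],[0,0,0]],"gripper":[-1,-1,-1]}'|grep -E "time"; python3 st.py|head -1
```

```text
time: 25.55
lip [0.5622 0.0706 0.0333] F [-4.6 -1.1  7.8] M [0.34 1.   0.45]
time: 25.85
lip [0.5622 0.0706 0.0333] F [-2.9  0.5  5.7] M [0.14 0.79 0.42]
```

```bash
for i in 1 2 3; do python3 -m jog '{"dp":[[-0.4,0,-0.4],[-0.6,0,-0.6],[-0.6,0,-0.6]],"delta_rot":[[0,0,0],[0,0,0],[0,0,0]],"gripper":[-1,-1,-1]}'|grep -E "time"; python3 st.py|head -1; done
```

```text
time: 26.15
lip [0.5622 0.0706 0.0334] F [-2.7  3.4 -2.5] M [-0.3   0.57  0.33]
time: 26.45
lip [0.562  0.0704 0.0342] F [-2.4  2.5 -6.5] M [-0.77  0.5   0.27]
time: 26.75
lip [0.5622 0.0705 0.0357] F [-2.8  1.7 -5.9] M [-0.85  0.57  0.35]
```

The springs resist the pull-off at about −6 N, so they have snapped in behind the neck. I push back to contact, then release.

```bash
python3 -m jog '{"dp":[[1,0,1],[2,0,2],[3,0,3],[3.4,0,3.4],[3.4,0,3.4]],"delta_rot":[[0,0,0],[0,0,0],[0,0,0],[0,0,0],[0,0,0]],"gripper":[-1,-1,-1,-1,-1]}'|grep -E "time"; python3 st.py|head -1
```

```text
time: 27.25
lip [0.5629 0.0709 0.0333] F [-4.  -1.   9.6] M [0.3  0.97 0.48]
```

```bash
python3 -m jog '{"dp":[[-0.7,0,-0.7],[-0.7,0,-0.7],[-0.7,0,-0.7],[-0.7,0,-0.7],[-0.7,0,-0.7],[-0.7,0,-0.7]],"delta_rot":[[0,0,0],[0,0,0],[0,0,0],[0,0,0],[0,0,0],[0,0,0]],"gripper":[-1,-1,0.3,0.5,0.8,0.8]}'|grep -E "time|width"; python3 st.py|head -1; python3 sl.py wrist8
python3 - <<'E'
from v import *
g=cv2.cvtColor(cv2.imread("pics/wrist8.png"),cv2.COLOR_BGR2GRAY).astype(int)
for x in(296,304,312,318,324,332,340):print(x,g[104:146:2,x].tolist())
E
```

```text
time: 27.85
grip_width: 0.0728
lip [0.5631 0.0702 0.0318] F [ 1.3 -0.8  0.5] M [-0.38  0.12 -0.02]
shift 1 3 0.754
shift 1 3 0.664
300 [172, 171, 174, 171, 172, 172, 175, 171, 169, 106, 17, 22, 36, 39, 93, 125, 133, 183, 129, 210, 133, 225, 121, 119, 100, 122, 128, 130, 133, 136]
318 [172, 169, 166, 169, 173, 173, 173, 22, 23, 22, 24, 38, 37, 129, 133, 184, 171, 136, 161, 163, 225, 129, 127, 113, 115, 122, 127, 130, 134, 136]
335 [166, 171, 169, 170, 171, 167, 169, 173, 172, 25, 20, 24, 38, 37, 69, 127, 144, 180, 134, 210, 134, 225, 121, 119, 102, 122, 127, 130, 134, 136]
top of collar px [[318.4, 145.3], [318.4, 119.9], [317.5, 147.1], [317.5, 125.9]]
[([262.7, 127.1, 375.3, 298.4], 0.94)] [([288.2, 112.1, 353.1, 155.2], 0.6)]
296 [173, 175, 172, 168, 168, 167, 167, 172, 172, 108, 20, 22, 35, 36, 39, 36, 112, 119, 112, 187, 171]
304 [172, 172, 172, 175, 174, 81, 21, 20, 22, 21, 36, 39, 37, 63, 126, 129, 122, 195, 139, 124, 192]
312 [174, 171, 172, 143, 21, 23, 21, 21, 22, 33, 40, 39, 82, 130, 134, 131, 199, 145, 130, 181, 188]
318 [172, 174, 173, 89, 22, 23, 21, 22, 24, 38, 37, 37, 126, 130, 133, 136, 212, 171, 139, 216, 161]
324 [173, 172, 172, 133, 21, 21, 20, 21, 23, 34, 37, 37, 73, 128, 131, 130, 198, 173, 134, 186, 192]
332 [167, 168, 171, 173, 172, 47, 21, 20, 21, 24, 37, 38, 38, 40, 124, 127, 126, 200, 180, 125, 194]
340 [173, 170, 168, 168, 171, 173, 172, 172, 143, 60, 23, 26, 38, 36, 37, 36, 84, 120, 127, 186, 206]
```

```bash
python3 -m jog '{"dp":[[0,0,-10],[0,0,-40],[0,0,-80],[0,0,-120],[0,0,-150],[0,0,-150],[0,0,-150]],"delta_rot":[[0,0,0],[0,0,0],[0,0,0],[0,0,0],[0,0,0],[0,0,0],[0,0,0]],"gripper":[0.9,0.9,0.9,0.9,0.9,0.9,0.9]}'|grep -E "time|width|ft"
cat > f7.py <<'E'
from v import *
from scipy.optimize import minimize
o=robot.get_obs();c=cam("wrist",o);im=robot.camera("wrist")[:,:,::-1].copy();cv2.imwrite("pics/wrist9.png",im)
hsv=cv2.cvtColor(im,cv2.COLOR_BGR2HSV);g=cv2.cvtColor(im,cv2.COLOR_BGR2GRAY).astype(int)
bx=R.from_quat(o["tool_rot"]).apply([0,1,0])
def P(v): # base centre below lip; v: lip x,y,z, tilt x, tilt y, yaw
    r0=R.from_rotvec([v[3],v[4],0])*R.from_euler('z',v[5])*R.from_euler('x',np.pi)
    return np.array(v[:3])-r0.apply([0,0,.11]),r0
print("expected lip/base px",project(c,[[.5623,.0707,.03],[.5623,.0707,.14]]).round(1).tolist())
print([(q["rect"],round(q["score"],2)) for q in robot.search_frame("tint_bottle","wrist")])
for k in(.03,.033):
    ys,xs=np.nonzero(bottle_mask(c,*P([.5623,.0707,k,0,0,0]))>.5);print(k,xs.min(),ys.min(),xs.max(),ys.max())
u=int(project(c,[[.5623,.0707,.03]])[0][0])
for x in(u-12,u,u+12):print(x,g[40:140:2,x].tolist())
t=np.linspace(0,6.28,90)
for r,z in((.0225,.03),(.019,.03),(.019,.033)):
  p=project(c,np.c_[.5623+r*np.cos(t),.0707+r*np.sin(t),0*t+z]);print(r,z,p.min(0).round(1),p.max(0).round(1))
E
python3 f7.py
```

```text
time: 28.7
ft_force: [-0.4, -0.3, -0.0]
grip_width: 0.0826
expected lip/base px [[317.6, 137.3], [317.5, 222.5]]
[([292.6, 126.7, 345.6, 229.8], 0.82), ([352.4, 170.9, 411.0, 235.5], 0.69)]
0.03 290 125 345 233
0.033 290 127 345 236
305 [145, 145, 145, 145, 146, 146, 146, 146, 146, 147, 147, 147, 148, 148, 147, 147, 147, 147, 147, 148, 148, 148, 147, 147, 143, 30, 94, 126, 162, 127, 170, 165, 167, 171, 173, 170, 171, 172, 171, 167, 166, 161, 69, 25, 36, 42, 114, 138, 170, 181]
317 [144, 144, 144, 145, 145, 145, 144, 144, 145, 145, 145, 145, 144, 145, 145, 145, 145, 146, 146, 145, 145, 146, 146, 146, 42, 90, 127, 167, 134, 168, 164, 170, 168, 171, 167, 165, 171, 171, 171, 21, 20, 22, 37, 36, 127, 134, 188, 160, 157, 221]
329 [141, 139, 139, 140, 141, 141, 142, 141, 142, 143, 144, 144, 144, 145, 145, 146, 145, 145, 146, 146, 145, 146, 146, 146, 131, 38, 102, 142, 166, 145, 169, 169, 171, 171, 167, 169, 169, 170, 167, 170, 171, 116, 28, 28, 37, 37, 108, 130, 195, 189]
0.0225 0.03 [298.1 122.9] [337.1 150.1]
0.019 0.03 [301.2 125.3] [334.1 148.2]
0.019 0.033 [301.1 127.2] [334.1 150.1]
```

```bash
cat > f8.py <<'E'
exec(open("f7.py").read().split("print(\"expected")[0].replace('robot.camera("wrist")[:,:,::-1].copy();cv2.imwrite("pics/wrist9.png",im)','cv2.imread("pics/wrist9.png")'))
print("hsv samples row200:",[hsv[200,x].tolist() for x in range(284,352,6)],"row 135",[hsv[135,x].tolist() for x in(296,300,304,318,332,336,340)])
print("row gray 160:",g[160,286:350:2].tolist());print("row gray 210:",g[210,284:352:2].tolist());print("col 317:",g[196:250:2,317].tolist())
ct=cam("top");gt=cv2.cvtColor(robot.camera("top")[:,:,::-1].copy(),cv2.COLOR_BGR2GRAY).astype(int)
u,v=project(ct,[[.5623,.0707,.14]])[0];print("top base pred",u.round(1),v.round(1));u,v=int(round(u)),int(round(v))
print("cols from",u-16,gt[v,u-16:u+17].tolist());print("rows from",v-16,gt[v-16:v+17,u].tolist())
cs=cam("scene");im=robot.camera("scene")[:,:,::-1].copy();cv2.imwrite("pics/scene9.png",im);gs=cv2.cvtColor(im,cv2.COLOR_BGR2GRAY).astype(int)
for z in(.14,.1,.066,.04,.03):
    a,b=project(cs,[[.5623,.0707,z]])[0];a0,b0=int(round(a)),int(round(b));print("scene",z,a.round(1),b.round(1),"cols from",a0-13,gs[b0,a0-13:a0+14].tolist())
a=int(round(a));print("col",a,"rows from 180",gs[180:225,a].tolist())
E
python3 f8.py
```

```text
hsv samples row200: [[30, 6, 45], [26, 10, 206], [40, 17, 136], [38, 15, 136], [38, 15, 136], [38, 15, 137], [38, 15, 136], [37, 17, 137], [37, 17, 137], [38, 15, 132], [19, 91, 168], [18, 92, 167]] row 135 [[94, 11, 170], [105, 13, 38], [40, 15, 152], [100, 3, 220], [30, 8, 66], [100, 11, 67], [90, 10, 175]]
row gray 160: [148, 145, 146, 141, 117, 129, 134, 136, 135, 136, 136, 135, 135, 136, 136, 136, 135, 135, 136, 135, 135, 136, 135, 135, 134, 132, 134, 134, 145, 148, 148, 148]
row gray 210: [145, 145, 147, 149, 175, 200, 212, 218, 221, 221, 221, 221, 222, 222, 222, 222, 222, 222, 222, 222, 222, 223, 223, 223, 223, 223, 222, 217, 211, 199, 165, 147, 146, 145]
col 317: [136, 135, 135, 134, 135, 161, 193, 222, 223, 223, 223, 223, 223, 224, 224, 224, 224, 224, 138, 138, 175, 186, 188, 194, 194, 39, 48]
top base pred 290.4 184.6
cols from 274 [119, 122, 123, 124, 130, 136, 139, 174, 209, 215, 215, 213, 214, 212, 214, 213, 214, 215, 214, 213, 213, 213, 211, 214, 208, 179, 134, 139, 145, 146, 145, 144, 130]
rows from 169 [118, 117, 121, 118, 121, 121, 147, 200, 215, 214, 214, 214, 213, 
[... 433 characters left out ...]
s from 319 [130, 132, 131, 129, 122, 115, 117, 117, 119, 114, 78, 36, 33, 39, 54, 61, 60, 83, 105, 105, 107, 109, 105, 113, 128, 128, 128]
scene 0.04 332.4 203.7 cols from 319 [131, 132, 138, 153, 157, 147, 146, 144, 182, 182, 134, 99, 90, 89, 96, 105, 106, 134, 180, 178, 130, 139, 149, 148, 137, 129, 127]
scene 0.03 332.3 206.1 cols from 319 [139, 152, 150, 140, 154, 159, 129, 75, 140, 191, 178, 158, 150, 149, 149, 149, 142, 133, 131, 102, 104, 156, 158, 146, 140, 151, 138]
col 332 rows from 180 [48, 50, 49, 49, 48, 49, 48, 47, 58, 65, 52, 48, 50, 51, 53, 48, 41, 39, 81, 108, 111, 109, 106, 97, 89, 135, 149, 177, 198, 122, 48, 39, 33, 54, 158, 161, 160, 159, 163, 158, 115, 141, 88, 61, 128]
```

Wrist measurement: the lip is at row 127, directly on the collar edge at row 123, and the base face is centred near row 219.5. That fits a seated, near-upright bottle. As an independent height check, I touch the base gently from above with the shut fingers; it should read 0.140 if home.

```bash
cat > tt.py <<'E'
from v import *
o=robot.get_obs();y=R.from_quat(o["tool_rot"]).apply([0,1,0])
for z in(.21,.16,.146): 
    L=(np.array([.5635,.0695,z]),rot([0,0,-1],y));delta(*L)
print([q.round(2).tolist() for q in ik(*L,n=6,q0=o["q"])],o["q"].round(2),o["position"].round(3))
E
python3 tt.py
```

```text
dp [-71.6  -2.2  56.5] rot [ 0.003  0.786 -0.001] rows>= 5.2
dp [-36.2  -2.3  91.8] rot [ 0.003  0.786 -0.001] rows>= 5.2
dp [-26.3  -2.4 101.7] rot [ 0.003  0.786 -0.001] rows>= 5.2
[] [-0.58  0.65  1.57  0.64  1.46  2.31] [ 0.561 -0.021  0.199]
```

Run:
```python
from v import *
o=robot.get_obs();y=R.from_quat(o["tool_rot"]).apply([0,1,0])
for a in(0,-.5,-.8,-1.2,-1.57):
    r=rot([0,0,-1],y)*R.from_rotvec([0,0,a]);print(a,[q.round(2).tolist() for q in ik(np.array([.5635,.0695,.16]),r,n=12,q0=o["q"])])
r=rot([0,0,-1],y)*R.from_rotvec([0,0,-1.2]);delta([.5635,.0695,.2],r);delta([.5635,.0695,.16],r)
```

```text
0 []
-0.5 [[-0.07, 0.53, 1.64, 0.0, 0.97, 2.57]]
-0.8 [[-0.07, 0.53, 1.64, 0.0, 0.97, 2.27]]
-1.2 [[-0.07, 0.53, 1.64, -0.0, 0.97, 1.87]]
-1.57 [[-0.07, 0.53, 1.64, -0.0, 0.97, 1.5]]
dp [-64.5  -2.2  63.5] rot [-0.468  0.69  -1.136] rows>= 9.4
dp [-36.2  -2.3  91.8] rot [-0.468  0.69  -1.136] rows>= 9.4
```

Run:
```python
from v import *
o=robot.get_obs();y=R.from_quat(o["tool_rot"]).apply([0,1,0]);r=rot([0,0,-1],y)*R.from_rotvec([0,0,-.5]);delta([.5635,.0695,.2],r)
```

```text
dp [-64.5  -2.2  63.5] rot [-0.194  0.77  -0.475] rows>= 6.2
```

```bash
python3 -m jog '{"dp":[[0,0,0],[0,0,0],[-20,0,20],[-40,-1,40],[-64,-2,63],[-64,-2,63],[-64,-2,63],[-64,-2,63],[-64,-2,63]],"delta_rot":[[-0.03,0.11,-0.07],[-0.06,0.23,-0.14],[-0.09,0.36,-0.22],[-0.12,0.48,-0.3],[-0.15,0.6,-0.37],[-0.18,0.72,-0.45],[-0.194,0.77,-0.475],[-0.194,0.77,-0.475],[-0.194,0.77,-0.475]],"gripper":[-1,-1,-1,-1,-1,-1,-1,-1,-1]}' 20; python3 -m jog '{"dp":[[0,0,15],[0,0,30],[0,0,45],[0,0,53],[0,0,53],[0,0,53]],"delta_rot":[[0,0,0],[0,0,0],[0,0,0],[0,0,0],[0,0,0],[0,0,0]],"gripper":[-1,-1,-1,-1,-1,-1]}' | grep -E "time|pos|ft|width"
```

```text
time: 29.8
position: [0.5637, 0.0682, 0.2001]
tool_rot: [0.86, -0.511, 0.0, -0.0]
ft_force: [0.1, -0.7, 0.4]
grip_width: 0.0188
grip_force: 0.0
time: 30.4
position: [0.5648, 0.0666, 0.1478]
ft_force: [-0.3, -0.1, -1.0]
grip_width: 0.0004
```

```bash
for d in 1 2 3 4 5; do python3 -m jog '{"dp":[[0,0,1],[0,0,1.5],[0,0,1.5]],"delta_rot":[[0,0,0],[0,0,0],[0,0,0]],"gripper":[-1,-1,-1]}' | grep -E "pos|ft"; done
```

```text
position: [0.5647, 0.0673, 0.1468]
ft_force: [0.1, 0.1, 1.0]
position: [0.5644, 0.0673, 0.1448]
ft_force: [0.3, -0.2, 0.4]
position: [0.5644, 0.0673, 0.1432]
ft_force: [-0.2, -0.7, 0.2]
position: [0.5645, 0.0672, 0.1417]
ft_force: [0.3, 0.2, -0.5]
position: [0.5647, 0.0672, 0.1405]
ft_force: [0.4, -0.1, 1.1]
```

At 0.1405 there is still no contact, so the base is at about 0.140 and the bottle is fully home. One light touch to confirm.

```bash
for d in 1 2 3; do python3 -m jog '{"dp":[[0,0,0.5],[0,0,1],[0,0,1]],"delta_rot":[[0,0,0],[0,0,0],[0,0,0]],"gripper":[-1,-1,-1]}' | grep -E "pos|ft"; done
```

```text
position: [0.565, 0.0671, 0.1404]
ft_force: [-1.7, -0.0, 6.2]
position: [0.5652, 0.0671, 0.1404]
ft_force: [-2.5, -0.6, 12.0]
position: [0.5654, 0.0671, 0.1403]
ft_force: [-3.4, -1.1, 16.2]
```

Contact is firm at 0.1404, so the lip is on the collar. I retreat and hand in.

```bash
python3 -m jog '{"dp":[[0,0,-5],[0,0,-30],[0,0,-70],[0,0,-110],[0,0,-110],[0,0,-110]],"delta_rot":[[0,0,0],[0,0,0],[0,0,0],[0,0,0],[0,0,0],[0,0,0]],"gripper":[-1,-1,-1,-1,-1,-1]}' | grep -E "time|pos|ft"; python3 -c "
from rig import robot
robot.camera('top');print([(d['rect'],d['score']) for d in robot.search_frame('tint_bottle','top')])
print(robot.hand_in())"
```

```text
time: 33.4
position: [0.5645, 0.0674, 0.2481]
ft_force: [-0.1, -0.0, -1.1]
[([286.9, 187.3, 302.9, 196.8], 0.58)]
the job is handed in; nothing more can be done
None
```

The tint bottle is upside down on the sprung post, pushed home (base touched at 0.1404 m against 0.140 expected, springs held against a light pull, highest push 29 N), released, and handed in at about 33 s; no result was returned.

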